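# Release the hidden catch of the jar mill's guard and load the jar

### The arm

A 6-joint arm with a two-finger parallel gripper is mounted at the origin on a cart in front of the work surface, level with it; the furniture and walls round the work are solid. World frame = base frame: x ahead of the robot, y to its left, z up, the work surface at z = 0. Lengths are in m, angles in rad, forces in N, time in s.
With the tool pointing down it reaches from about 0.325 to 1 m from the base axis. Payload 5.1 kg.
Tool frame: the origin (TCP) lies between the finger pads; the fingertips stand 19 mm ahead of it and the grasp point (between the pads) is the TCP; z points along the fingers, x is the direction in which the jaws open and shut, and the axes are right-handed (so a half turn about z gives the same grasp; the last joint's range is limited). The gripper opens to 85 mm and grips with 20 to 120 N. Pads are 22 mm wide; open, the fingers measure 114 mm over their backs; the gripper's body (76 mm by 85 mm) begins 54 mm behind the grasp point. The pads swing forward as they close: fully open they stand 13 mm farther back than shut.
Start: joints at [-1.389, 0.124, 1.65, -0, 1.367, -0.083], TCP at [0.17, -0.627, 0.227] pointing down, gripper open.
Joint ranges: [-2.61, 2.61], [-1.02, 2.33], [0.03, 2.71], [-1.35, 4.49], [0.32, 2.68], [-2.91, 2.91]. Speed limits (rad/s): [2.57, 2.57, 3.14, 3.14, 3.14, 3.14].

### API

Orientations are given as a rotation vector (axis times angle).
In Python, from rig import readout, imaging, robot, models gives the robot as it stands.
- The arm moves only by the tool arm_command, never from a script. Its arguments are lists of equal length, an entry for each row: "travel": the shift along the tool's x, y, z in m, a list of three; "spin": the turn about the tool's z in degrees. A call has 1 to 12 rows; each row is the pose to reach, as a shift and turn from the pose commanded when the call began, along the tool's axes at that moment; what a row does not reach only later rows make up. A row lasts 1/10 s, in which the tool goes at most 50 mm and 8.59 degrees, less where a joint would pass 70% of its speed; a pose out of reach is approached as far as the arm can. A call with a gripper value outside its range is refused whole. "jaw" is the gripper's target within -1 to 1 (fully open at 1, half-way at 0, shut at -1), set as the call begins (left out, the last holds). The fingers move at their own pace and stop on an object; the grip force is fixed at half the most. Time passes only in rows, so rows that repeat a pose let the fingers close. It gives the time, the measured TCP pose, the force and the opening at its end, in the units of the state.
- readout.state(): the state, without advancing time (a new reading comes with each control period).
- imaging.read_camera(name): name is "side" or "top" or "wrist"; returns a dict with "pixels" (420x560x3 uint8, red, green, blue), "mtx" (3x3 intrinsics, pixels), "cam_to_world" (4x4, takes a point from camera to world coordinates). Camera axes: x right, y up, looking along -z (the intrinsics and any distortion apply to the point x, -y, -z); pixel columns grow to the right and rows downward; lengths in m; the calibration is good to about 2 mm. The wrist camera is an equidistant fisheye: a pixel r from the principal point sees the ray r / f radians off the axis. A picture is of the moment at which its call begins. There is no depth.
- robot.finish_job(): hands the job in, once; it reports no verdict.
Trained networks look in a picture, given as the dict that the camera call returned (one of the last four; its "shot" number tells which), for a name from the list of things; names that differ only in an ending like _2 or _b are one class to them, and where a whole thing is asked for, a point or a joint stands for the part that bears it (a point fixed in the world has none). Each returns a list of dicts, best first, with "p" (0 to 1); they miss things now and then, are a little off and sometimes report something else, mostly with a low value. They report only what shows in the picture. A call takes as long as a camera call.
- models.recognise(picture, thing): "pixel" ([column, row] in pixels, amid what is visible of it).
- models.place_of(picture, thing): "pixel" ([column, row] in pixels: a listed point, or the origin of a listed thing).
The state is a dict: "time": time; "qpos": joint angles; "joint_velocities": joint speeds; "tau": joint torques, N m; "tcp_pos": TCP position; "eef_rot": TCP orientation; "ft_force": force on the tool from outside, world axes, zero at the start; "wrist_torque": the same for the moment, N m; "opening": opening from 0.0 (shut) to 1.0 (fully open).
Only numpy, scipy, OpenCV 4.12 (cv2) and the standard library are available. Lean on these libraries where they do the work, as an engineer would, in place of code of your own. Each camera call takes 0.05 s, during which the arm holds its last target.

### The job

Get the glaze mill ready for its next run: reach under the front edge of its guard, feel for the sprung safety catch hidden there, push it aside to the left and lift the guard while the catch is held aside, forcing neither, then swing the guard up and back until it rests open by itself. Stand the glaze jar from the bench upright in the round seat inside, setting it down gently and fully home, and leave the guard open. Do not disturb the timer, the spray bottle or the cup.

Things in the scene. Friction and masses are not known exactly. Their poses are not given: they have to be found in the camera images.
- mill: grey bench glaze mill, fixed; with its white guard shut 210 wide, 228 deep, 227 high. Origin: centre of underside on the bench; x to its back, y to its left seen from the robot, z up; front (-x) faces the robot. Housing x -70 to 90, y -100 to 100, deck 80 high. The guard (x -138 to 83) overhangs it in front; under its front edge there are 95 mm down to the bench, empty but for the catch.
- lip (a point): underside of the middle of the guard's front edge, a rolled rim 7 mm thick, 210 long in y. Shut: mill frame x -135, y 0, z 95 mm, 215 ahead of the hinge line. Turns with the guard (axes as the mill's when shut). From the rim the window slopes up and back at 46 degrees. Lifting here takes 1.5 to 3 N (more through slanting fingers); the guard falls shut if let go below about 1.2 rad, past that it falls open.
- tab_zone (a point): middle of the zone where the catch's finger peg hangs: mill frame x -132, y 0, z 71.5 mm, moving with the guard. The peg is yellow, upright, round, 9 mm thick, from 2 to 45 mm below the lip. It is bolted in a slot and really stands ANYWHERE within 25 mm left or right of this point (same x and z): find it by touch. It is pushed to the left (+y) and springs back.
- keeper_zone (a point): front edge of the fixed steel keeper under which the catch's nose hooks (mill frame x -92, y 0, z 76.5 mm); nose and keeper begin 33 mm behind the lip, keep in front of that. Catch: 2.7 N at first, 5 N at its stop; free of the keeper when the peg has gone 10 mm to +y, stop at 18 mm. While caught the lip has 3 mm of play upward; held aside for the first 20 mm of lift, the guard is free.
- guard_hinge (a point): middle of the guard's hinge line (along the mill's y axis), mill frame x 80, y 0, z 100 mm
- guard (a joint): angle of the guard, rad: 0 shut, 1.85 fully open against its stop; rising turns the front edge up and back about the hinge line
- seat (a point): middle of the floor of the jar seat inside the guard (mill frame x -17, y 0, z 83.5 mm), z up: a round steel cup of 66 mm bore, walls 7 mm thick, 15 mm deep, its rim 99 mm above the bench
- jar_grip (a point): middle of the jar's black lid grip, an upright cylinder 27 mm across and 30 mm high, centred 99 mm above the jar's foot; below it, 77 mm above the foot, is the flat steel lid, 59 mm across, so fingertips must stay above that
- jar_foot (a point): middle of the jar's underside: white porcelain jar with a steel lid, 60 mm across, 112 mm high with its grip, 0.35 to 0.6 kg, z up along its axis; it stands on the bench, left of the mill
- jar: the jar itself; origin at the middle of its underside, z up along its axis
- timer: cream wind-up timer with a black dial, 41 x 64 x 65 high, bystander; origin under its middle on the bench
- spray_bottle: spray bottle with a red head, 70 x 87 x 188 high, bystander; origin under its middle on the bench
- cup_test_b: small terracotta cup, 62 across, 53 high, bystander; origin under its middle on the bench

How it is judged:
On the way, in this order (a step that is already met when the one before it is completed fails the run):
1. the guard is lifted clear of its catch (value of joint guard above 0.15 rad).
2. the guard is swung back and rests open (at least 1.3 rad) (value of joint guard above 1.3 rad), for 0.2 s.
At the end, for the whole second after the job is handed in: The guard rests open at 1.3 rad or more; the jar stands at rest in the seat, released, its foot within 6 mm of the seat's middle and 3 mm of its floor, upright within 0.06 rad (value of joint guard above 1.3 rad and horizontal distance between jar_foot and seat below 0.006 m and z of jar_foot in the frame of seat below 0.003 m and angle between jar's own z axis and vertical below 0.06 rad and linear speed of jar below 0.02 m/s and not (contact force between the fingers and jar above 0.1 N)); the robot touches nothing.
It fails at once if the guard or its catch is forced (the robot bears on them with more than 25 N) (contact force between any of the fingers, the arm and guard above 25 N).
It fails at once if the jar is dropped or rammed into the mill (more than 60 N) (contact force between jar and mill above 60 N).
It fails at once if the jar is tipped by more than 0.6 rad (angle between jar's own z axis and vertical above 0.6 rad).
It fails at once if the timer, the spray bottle or the cup is pushed more than 25 mm (distance of any of timer, spray_bottle, cup_test_b from where it was at the start of the episode above 0.025 m).
It also fails if it takes over 72 s, if anything falls off the work surface, if the arm or the gripper's body presses on something with over 40 N, if the wrist force passes 120 N, or if a joint passes its speed limit or range.

## Working session

There is one attempt and no reset: what is moved stays moved. The work goes in short steps, Python scripts to look and compute and a tool call to move; the robot and the scene stay as the last step left them, time stands still between calls to the robot, and variables do not carry over. Pictures are saved under pics/ and viewed, and the job is handed in when it is done.

Besides the shell and the picture viewer there is one more tool, called after "Request:" as a command line: name --pt "numbers of a row" for each row, then --argument value for the rest. arm_command: Moves the arm, as the interface text tells. Its arguments: {"type":"object","properties":{"travel":{"type":"array"},"spin":{"type":"array"},"jaw":{"type":"number"}},"required":["travel","spin"]}

```bash
ls; mkdir -p pics
cat > h.py <<'E'
import numpy as np, cv2
from rig import readout, imaging, robot, models
from scipy.spatial.transform import Rotation as R
def ray(pic,px,fish=False):
    K=np.array(pic['mtx']);T=np.array(pic['cam_to_world'])
    u=(px[0]-K[0,2])/K[0,0];v=(px[1]-K[1,2])/K[1,1]
    if fish:
        r=np.hypot(u,v);d=np.array([np.sin(r)*u/r,np.sin(r)*v/r,np.cos(r)])
    else: d=np.array([u,v,1.])
    d=np.array([d[0],-d[1],-d[2]]);d=T[:3,:3]@d
    return T[:3,3],d/np.linalg.norm(d)
def atz(pic,px,z,fish=False):
    o,d=ray(pic,px,fish);return o+d*(z-o[2])/d[2]
def tri(rs):
    A=0;b=0
    for o,d in rs:
        P=np.eye(3)-np.outer(d,d);A=A+P;b=b+P@o
    return np.linalg.solve(A,b)
def proj(pic,p):
    K=np.array(pic['mtx']);T=np.array(pic['cam_to_world'])
    c=T[:3,:3].T@(np.array(p)-T[:3,3]);return K[0,2]+K[0,0]*c[0]/-c[2],K[1,2]+K[1,1]*c[1]/c[2]
def save(pic,n): cv2.imwrite('pics/'+n+'.png',cv2.cvtColor(pic['pixels'],cv2.COLOR_RGB2BGR))
E
python3 - <<'E'
from h import *
print(readout.state())
for n in ['side','top']:
    p=imaging.read_camera(n);save(p,n+'0');print(n,p['mtx'],p['cam_to_world'],[k for k in p])
    for t in ['mill','lip','seat','guard_hinge','jar_foot','jar_grip','keeper_zone','tab_zone','timer','spray_bottle','cup_test_b']:
        r=models.place_of(p,t)[:2]
        for q in r: print(t,np.round(q['pixel'],1),round(q['p'],2), np.round(atz(p,q['pixel'],{'lip':.095,'seat':.0835,'guard_hinge':.1,'jar_grip':.099,'keeper_zone':.0765,'tab_zone':.0715}.get(t,0)),4))
E
```

```text
pics
{'time': 0.0, 'qpos': array([-1.38857242e+00,  1.24545886e-01,  1.65169056e+00, -3.44009179e-05,
        1.36747471e+00, -8.26020365e-02]), 'joint_velocities': array([ 3.80563375e-04,  9.73896431e-05, -1.49050751e-03,  1.20469666e-04,
       -1.60842411e-03,  1.04182283e-03]), 'tau': array([ 5.75784688e-04, -4.23613501e+01, -3.65452015e+01, -5.12036536e-05,
        7.10118242e-03,  6.46938290e-06]), 'tcp_pos': array([ 0.16998056, -0.6267379 ,  0.22591684]), 'eef_rot': array([-2.49418088,  1.90784874,  0.0025017 ]), 'ft_force': array([ 0.45993214,  0.9383021 , -0.34596595]), 'wrist_torque': array([-0.03910037, -0.01577518,  0.06855206]), 'opening': 0.9984594268599636}
side [[391.27740223   0.         279.46798763]
 [  0.         391.27740223 208.8355062 ]
 [  0.           0.           1.        ]] [[-0.60440151 -0.57126275  0.55529964  1.07678462]
 [ 0.79643698 -0.4160461   0.43885509  0.54696383]
 [-0.01967131  0.70750584  0.70643367  0.69266028]
 [ 0.          0.          0.          1.        ]] ['pixels', 'mtx', 'cam_to_world', 'shot']
lip [256.4 190.6] 0.8 [0.5911 0.0979 0.0
[... 674 characters left out ...]
076  0.99024748 -0.13802323  0.46142926]
 [-0.99942068 -0.01486939  0.03061374  0.21074887]
 [ 0.02826286  0.13852373  0.98995575  1.25479052]
 [ 0.          0.          0.          1.        ]] ['pixels', 'mtx', 'cam_to_world', 'shot']
lip [315.9 224.2] 0.85 [0.5916 0.1007 0.095 ]
jar_foot [213.9 267.4] 0.65 [0.5016 0.3405 0.    ]
jar_grip [206.9 267. ] 0.87 [0.4996 0.3457 0.099 ]
jar_grip [376.2 295.3] 0.33 [ 0.4304 -0.0285  0.099 ]
tab_zone [313.3 223.9] 0.68 [0.595  0.1045 0.0715]
timer [159.3 250.9] 0.89 [0.5435 0.4715 0.    ]
spray_bottle [196.6 186. ] 0.8 [0.7012 0.3827 0.    ]
spray_bottle [206.1 268.5] 0.2 [0.4993 0.3592 0.    ]
cup_test_b [377.9 292.4] 0.6 [ 0.4345 -0.0534  0.    ]
```

View pics/side0.png

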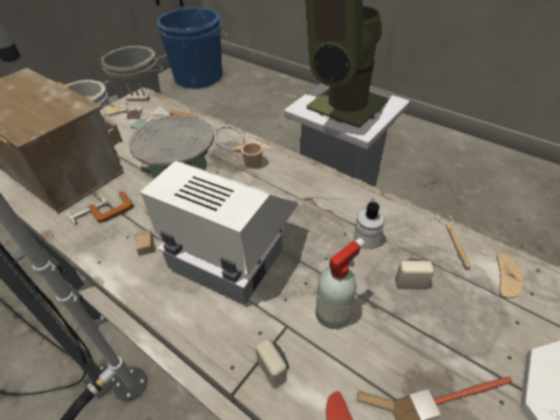

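View pics/top0.png

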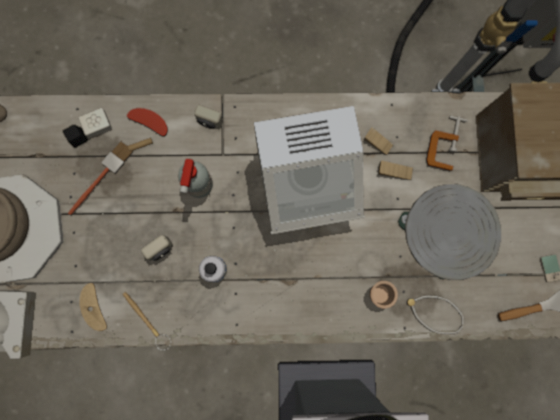

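The pictures show the following:
- **Mill:** near top (312,170), front edge running from about (275,231) to (362,218), so its yaw is about +0.15.
- **Jar:** top (211,268).
- **Spray bottle:** top (195,178).
- **Timer:** top (157,248).
- **Cup:** top (383,295), just in front of the mill on its right.

The tool points straight down, but the peg sits behind the rim. I'll try the arm high up, clear of everything, to see how it behaves at the edge of its reach.

Request:
arm_command --pt "0 0 -0.05" --pt "0 0 -0.1" --pt "0 0 -0.15" --pt "0 0 -0.2" --pt "0 0 -0.25" --pt "0 0 -0.3" --spin '[0,0,0,0,0,0]' --jaw -1

```text
time: 1.8
tcp_pos: [0.17, -0.6269, 0.5295]
eef_rot: [2.495, -1.909, 0.001]
ft_force: [0.1, -0.9, -0.2]
opening: 0.005
```

Run:
```python
from h import *
s=readout.state();print(s['time'],s['qpos'],s['tcp_pos'],s['eef_rot'],s['opening'])
p=imaging.read_camera('top');im=cv2.resize(p['pixels'][90:310,150:400],None,fx=3,fy=2.7,interpolation=cv2.INTER_CUBIC)
p['pixels']=im;save(p,'topz')
```

```text
1.8 [-1.38859206e+00  1.05969716e-01  1.17258280e+00  6.48456121e-06
  1.86251647e+00 -8.25740823e-02] [ 0.17000694 -0.62688964  0.52949516] [ 2.49496516e+00 -1.90855287e+00  6.16373128e-04] 0.0052161545473921695
```

View pics/topz.png

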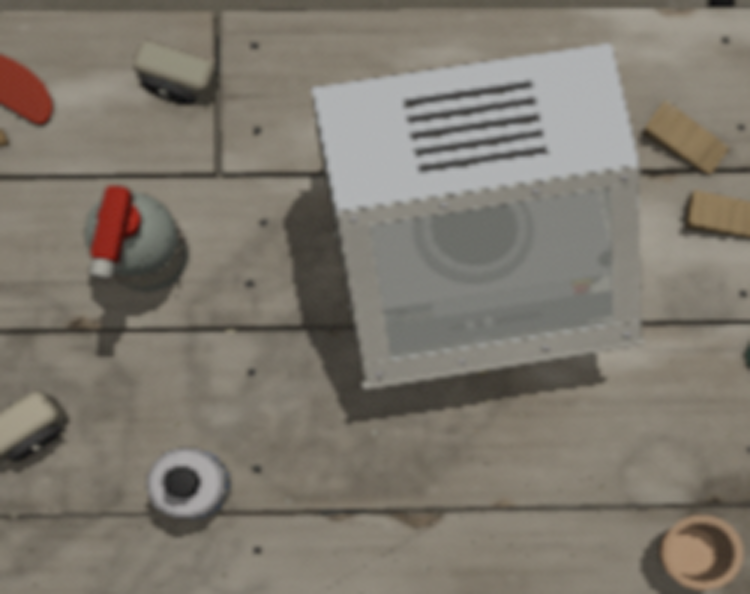

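Request:
arm_command --pt "0 0 -0.05" --pt "0 0 -0.1" --pt "0 0 -0.15" --pt "0 0 -0.2" --pt "0 0 -0.25" --pt "0 0 -0.3" --pt "0 0 -0.35" --pt "0 0 -0.4" --pt "0 0 -0.45" --pt "0 0 -0.5" --pt "0 0 -0.55" --pt "0 0 -0.6" --spin '[0,0,0,0,0,0,0,0,0,0,0,0]'

```text
time: 3.05
tcp_pos: [0.1465, -0.5395, 0.8565]
eef_rot: [2.484, -1.9, 0.027]
ft_force: [-0.2, 0.1, 0.2]
opening: -0.001
```

Run:
```python
from h import *
s=readout.state();print(s['time'],s['qpos'],s['tcp_pos'],s['eef_rot'],s['opening'])
print(R.from_rotvec(s['eef_rot']).as_matrix().round(3))
p=imaging.read_camera('top')
l=atz(p,(272.7,232.6),.0985);r=atz(p,(363.3,216.7),.0985);print(l,r,(l+r)/2,np.linalg.norm(l-r),np.arctan2(-(l-r)[0],(l-r)[1]))
```

```text
3.05 [-1.40263454  0.48811554  0.02522563  0.00349783  2.60617065 -0.09369969] [ 0.14645297 -0.53945126  0.8564909 ] [ 2.48433942 -1.9002094   0.02717372] -0.001113661365995389
[[ 0.262 -0.965  0.005]
 [-0.965 -0.262 -0.021]
 [ 0.022  0.    -1.   ]]
[0.57375056 0.19875383 0.0985    ] [ 0.60657153 -0.00699388  0.0985    ] [0.59016105 0.09587997 0.0985    ] 0.2083490733232975 0.1581876660721243
```

Request:
arm_command --pt "0.05 0 0" --pt "0.1 0 0" --pt "0.15 0 0" --pt "0.2 0 0" --pt "0.25 0 0" --pt "0.3 0 0" --pt "0.3 0 0" --spin '[0,0,0,0,0,0,0]'

```text
time: 3.8
tcp_pos: [0.186, -0.686, 0.7499]
eef_rot: [2.475, -1.893, 0.05]
ft_force: [-0.4, 0.0, 0.1]
opening: -0.0
```

Run:
```python
from h import *
s=readout.state();print(s['time'],s['qpos'],s['tcp_pos'],s['eef_rot'],s['opening'])
print(R.from_rotvec(s['eef_rot']).as_matrix().round(3))
```

```text
3.8 [-1.38282281  0.65824234  0.0263312   0.00480788  2.41643285 -0.07316766] [ 0.18595136 -0.68595948  0.74986144] [ 2.47533801 -1.89349202  0.05044898] -0.0004631174681579555
[[ 0.262 -0.965  0.011]
 [-0.964 -0.262 -0.039]
 [ 0.041 -0.    -0.999]]
```

Request:
arm_command --pt "1.0 0 0" --spin '[0]'

```text
time: 3.9
tcp_pos: [0.193, -0.7115, 0.7318]
eef_rot: [2.465, -1.885, 0.076]
ft_force: [0.4, 0.1, -0.6]
opening: 0.004
```

Request:
arm_command --pt "0 0 -1.0" --spin '[0]'

```text
time: 4.0
tcp_pos: [0.1889, -0.6995, 0.7403]
eef_rot: [2.471, -1.89, 0.066]
ft_force: [1.2, -2.1, -2.2]
opening: -0.0
```

Request:
arm_command --pt "0 0 -1.0" --spin '[0]'

```text
time: 4.1
tcp_pos: [0.1812, -0.6698, 0.7739]
eef_rot: [2.455, -1.878, 0.1]
ft_force: [-0.3, 1.0, 1.2]
opening: -0.001
```

Run:
```python
from h import *
s=readout.state();print(s['time'],s['qpos'],s['tcp_pos'],s['eef_rot'],s['opening'])
print(R.from_rotvec(s['eef_rot']).as_matrix().round(3))
```

```text
4.1 [-1.38683044  0.62155812  0.03039496  0.01098664  2.4088761  -0.07234768] [ 0.18124417 -0.66982543  0.77393443] [ 2.45534775 -1.87825226  0.10033928] -0.0010619512654661432
[[ 0.261 -0.965  0.022]
 [-0.962 -0.262 -0.078]
 [ 0.081 -0.001 -0.997]]
```

Pushing against the reach limit tilts the tool outward, and the tilt carries over to the next call. That gives me slanting fingers. I'll go to the mill's bearing, still high up, and build the tilt there.

Request:
arm_command --pt "-0.62 -0.666 -0.04" --pt "-0.62 -0.666 -0.04" --pt "-0.62 -0.666 -0.04" --pt "-0.62 -0.666 -0.04" --pt "-0.62 -0.666 -0.04" --pt "-0.62 -0.666 -0.04" --pt "-0.62 -0.666 -0.04" --pt "-0.62 -0.666 -0.04" --pt "-0.62 -0.666 -0.04" --pt "-0.62 -0.666 -0.04" --pt "-0.62 -0.666 -0.04" --pt "-0.62 -0.666 -0.04" --spin '[0,0,0,0,0,0,0,0,0,0,0,0]'

```text
time: 5.3
tcp_pos: [0.4892, -0.1686, 0.7706]
eef_rot: [2.45, -1.874, 0.114]
ft_force: [0.7, -0.9, 1.0]
opening: 0.002
```

```bash
cat >> h.py <<'E'
def st():
    s=readout.state();M=R.from_rotvec(s['eef_rot']).as_matrix()
    z=M[:,2];print('t',round(s['time'],2),'q',s['qpos'].round(3),'p',s['tcp_pos'].round(4),'F',s['ft_force'].round(1),'tilt',round(float(np.arccos(-z[2])),3),'az',round(float(np.arctan2(z[1],z[0])),3));print(M.round(3));return s,M
E
python3 -c "
from h import *
s,M=st(); print((M.T@(np.array([.66,.105,.76])-s['tcp_pos'])).round(3))"
```

```text
t 5.3 q [-0.397  0.027  0.821 -0.091  2.233  0.851] p [ 0.4892 -0.1686  0.7706] F [ 0.7 -0.9  1. ] tilt 0.092 az -1.289
[[ 0.26  -0.965  0.025]
 [-0.961 -0.262 -0.088]
 [ 0.092 -0.002 -0.996]]
[-0.219 -0.236 -0.009]
```

Request:
arm_command --pt "-0.31 -0.242 -0.017" --pt "-0.31 -0.242 -0.017" --pt "-0.31 -0.242 -0.017" --pt "-0.31 -0.242 -0.017" --pt "-0.31 -0.242 -0.017" --pt "-0.31 -0.242 -0.017" --pt "-0.31 -0.242 -0.017" --pt "-0.31 -0.242 -0.017" --spin '[0,0,0,0,0,0,0,0]'

```text
time: 6.1
tcp_pos: [0.6411, 0.1944, 0.7589]
eef_rot: [2.452, -1.873, 0.112]
ft_force: [1.7, -0.6, -0.2]
opening: -0.002
```

Request:
arm_command --pt "0 -0.35 -0.35" --pt "0 -0.35 -0.35" --pt "0 -0.35 -0.35" --pt "0 -0.35 -0.35" --spin '[0,0,0,0]'

```text
time: 6.5
tcp_pos: [0.6612, 0.2014, 0.7637]
eef_rot: [2.467, -1.887, 0.14]
ft_force: [-1.6, -0.2, 1.7]
opening: 0.003
```

```bash
python3 -c "
from h import *
s,M=st()"
```

```text
t 6.5 q [ 0.255  0.64   0.025 -0.142  2.441  1.451] p [0.6612 0.2014 0.7637] F [-1.6 -0.2  1.7] tilt 0.096 az -1.0
[[ 0.259 -0.964  0.052]
 [-0.961 -0.263 -0.081]
 [ 0.091 -0.029 -0.995]]
```

Request:
arm_command --pt "0 -1 -1" --spin '[0]'

```text
time: 6.6
tcp_pos: [0.6658, 0.2036, 0.7654]
eef_rot: [2.482, -1.897, 0.165]
ft_force: [0.8, -0.2, -0.3]
opening: -0.001
```

Request:
arm_command --pt "0 -1 -1" --spin '[0]'

```text
time: 6.7
tcp_pos: [0.6703, 0.2063, 0.7669]
eef_rot: [-2.489, 1.9, -0.189]
ft_force: [-0.3, -0.1, 0.1]
opening: -0.0
```

Request:
arm_command --pt "0 -1 -1" --spin '[0]'

```text
time: 6.8
tcp_pos: [0.6745, 0.209, 0.7684]
eef_rot: [-2.476, 1.887, -0.209]
ft_force: [0.1, 0.2, 0.1]
opening: 0.004
```

Request:
arm_command --pt "0 -1 -1" --spin '[0]'

```text
time: 6.9
tcp_pos: [0.6782, 0.2115, 0.7706]
eef_rot: [-2.463, 1.875, -0.23]
ft_force: [0.8, 0.3, -0.7]
opening: 0.0
```

```bash
python3 -c "
from h import *
s,M=st()"
```

```text
t 6.9 q [ 0.264  0.633  0.025 -0.133  2.358  1.464] p [0.6782 0.2115 0.7706] F [ 0.8  0.3 -0.7] tilt 0.153 az -0.4
[[ 0.26  -0.955  0.14 ]
 [-0.961 -0.27  -0.059]
 [ 0.095 -0.119 -0.988]]
```

Request:
arm_command --pt "0 -1 0" --spin '[0]'

```text
time: 7.0
tcp_pos: [0.7028, 0.2176, 0.7553]
eef_rot: [-2.449, 1.862, -0.25]
ft_force: [0.7, -0.7, -0.5]
opening: -0.001
```

Request:
arm_command --pt "0 -1 0" --spin '[0]'

```text
time: 7.1
tcp_pos: [0.7322, 0.2243, 0.7329]
eef_rot: [-2.44, 1.853, -0.264]
ft_force: [0.5, 0.6, -0.4]
opening: 0.001
```

```bash
python3 -c "
from h import *
s,M=st()"
```

```text
t 7.1 q [ 0.262  0.689  0.026 -0.123  2.265  1.474] p [0.7322 0.2243 0.7329] F [ 0.5  0.6 -0.4] tilt 0.184 az -0.277
[[ 0.26  -0.949  0.176]
 [-0.961 -0.272 -0.05 ]
 [ 0.096 -0.156 -0.983]]
```

Request:
arm_command --pt "0 -1 -1" --spin '[0]'

```text
time: 7.2
tcp_pos: [0.7375, 0.2268, 0.7303]
eef_rot: [-2.434, 1.846, -0.273]
ft_force: [1.6, 0.6, -1.8]
opening: 0.0
```

Request:
arm_command --pt "0 -1 -1" --spin '[0]'

```text
time: 7.3
tcp_pos: [0.7325, 0.2276, 0.7447]
eef_rot: [-2.412, 1.827, -0.302]
ft_force: [-0.2, -0.3, 0.4]
opening: -0.0
```

Request:
arm_command --pt "0 -1 -1" --spin '[0]'

```text
time: 7.4
tcp_pos: [0.7285, 0.2285, 0.7574]
eef_rot: [-2.391, 1.809, -0.33]
ft_force: [0.8, 0.6, 0.5]
opening: 0.0
```

Request:
arm_command --pt "0 -1 -1" --spin '[0]'

```text
time: 7.5
tcp_pos: [0.7261, 0.2297, 0.767]
eef_rot: [-2.373, 1.793, -0.352]
ft_force: [0.5, 0.1, -0.0]
opening: -0.003
```

Request:
arm_command --pt "0 -1 -1" --spin '[0]'

```text
time: 7.6
tcp_pos: [0.7239, 0.2309, 0.7761]
eef_rot: [-2.356, 1.778, -0.374]
ft_force: [0.2, -0.2, 0.2]
opening: 0.0
```

Request:
arm_command --pt "0 -1 -1" --spin '[0]'

```text
time: 7.7
tcp_pos: [0.7212, 0.232, 0.7855]
eef_rot: [-2.339, 1.763, -0.395]
ft_force: [-0.1, -0.2, 0.6]
opening: 0.001
```

Request:
arm_command --pt "0 -1 -1" --spin '[0]'

```text
time: 7.8
tcp_pos: [0.7179, 0.2329, 0.7954]
eef_rot: [-2.322, 1.748, -0.415]
ft_force: [0.2, 0.5, 0.5]
opening: -0.002
```

Request:
arm_command --pt "0 -1 -1" --spin '[0]'

```text
time: 7.9
tcp_pos: [0.7139, 0.2337, 0.8059]
eef_rot: [-2.305, 1.733, -0.436]
ft_force: [-0.3, 0.3, -0.6]
opening: 0.002
```

```bash
python3 -c "
from h import *
s,M=st()"
```

```text
t 7.9 q [ 0.282  0.604  0.025 -0.12   2.147  1.488] p [0.7139 0.2337 0.8059] F [-0.3  0.3 -0.6] tilt 0.375 az 0.004
[[ 0.259 -0.894  0.366]
 [-0.961 -0.277  0.001]
 [ 0.1   -0.352 -0.931]]
```

Request:
arm_command --pt "0 -1 -1" --spin '[0]'

```text
time: 8.0
tcp_pos: [0.7091, 0.2343, 0.8169]
eef_rot: [-2.287, 1.717, -0.456]
ft_force: [-0.4, -0.1, -0.4]
opening: -0.002
```

Request:
arm_command --pt "0 -1 -1" --spin '[0]'

```text
time: 8.1
tcp_pos: [0.7036, 0.2348, 0.8285]
eef_rot: [-2.269, 1.701, -0.476]
ft_force: [-0.5, -0.1, -0.9]
opening: -0.0
```

Request:
arm_command --pt "0 -1 -1" --spin '[0]'

```text
time: 8.2
tcp_pos: [0.6975, 0.235, 0.8404]
eef_rot: [-2.25, 1.685, -0.496]
ft_force: [-0.2, 0.7, -0.1]
opening: -0.002
```

Request:
arm_command --pt "0 -1 -1" --spin '[0]'

```text
time: 8.3
tcp_pos: [0.6908, 0.2352, 0.8526]
eef_rot: [-2.232, 1.669, -0.516]
ft_force: [-0.5, -0.2, 0.5]
opening: -0.001
```

Request:
arm_command --pt "0 -1 -1" --spin '[0]'

```text
time: 8.4
tcp_pos: [0.6836, 0.2352, 0.8649]
eef_rot: [-2.214, 1.653, -0.536]
ft_force: [0.9, -0.5, -0.1]
opening: 0.001
```

Request:
arm_command --pt "0 -1 -1" --spin '[0]'

```text
time: 8.5
tcp_pos: [0.6757, 0.2351, 0.8775]
eef_rot: [-2.195, 1.637, -0.555]
ft_force: [1.0, -0.3, -0.4]
opening: 0.001
```

Request:
arm_command --pt "0 -1 -1" --spin '[0]'

```text
time: 8.6
tcp_pos: [0.6673, 0.2348, 0.8903]
eef_rot: [-2.176, 1.62, -0.574]
ft_force: [0.5, 0.1, -0.1]
opening: -0.002
```

Request:
arm_command --pt "0 -1 -1" --spin '[0]'

```text
time: 8.7
tcp_pos: [0.6582, 0.2343, 0.9033]
eef_rot: [-2.157, 1.604, -0.592]
ft_force: [0.4, 0.2, 0.8]
opening: -0.001
```

Request:
arm_command --pt "0 -1 -1" --spin '[0]'

```text
time: 8.8
tcp_pos: [0.6486, 0.2337, 0.9164]
eef_rot: [-2.138, 1.587, -0.611]
ft_force: [-0.6, -0.5, -0.7]
opening: -0.003
```

Request:
arm_command --pt "0 -1 -1" --spin '[0]'

```text
time: 8.9
tcp_pos: [0.6384, 0.233, 0.9296]
eef_rot: [-2.119, 1.571, -0.629]
ft_force: [0.4, -0.4, -0.4]
opening: -0.002
```

```bash
python3 -c "
from h import *
s,M=st()"
```

```text
t 8.9 q [ 0.32   0.452  0.026 -0.133  2.037  1.497] p [0.6384 0.233  0.9296] F [ 0.4 -0.4 -0.4] tilt 0.633 az 0.118
[[ 0.257 -0.767  0.587]
 [-0.961 -0.268  0.07 ]
 [ 0.104 -0.582 -0.806]]
```

Request:
arm_command --pt "0 -1 -1" --spin '[0]'

```text
time: 9.0
tcp_pos: [0.6276, 0.232, 0.9429]
eef_rot: [-2.099, 1.554, -0.646]
ft_force: [-0.5, -0.0, 0.6]
opening: 0.003
```

Request:
arm_command --pt "0 -1 -1" --spin '[0]'

```text
time: 9.1
tcp_pos: [0.6162, 0.2309, 0.9562]
eef_rot: [-2.08, 1.537, -0.664]
ft_force: [0.9, 0.1, 0.1]
opening: -0.002
```

Request:
arm_command --pt "0 -1 -1" --spin '[0]'

```text
time: 9.2
tcp_pos: [0.6043, 0.2296, 0.9694]
eef_rot: [-2.061, 1.521, -0.681]
ft_force: [0.3, -0.1, 0.5]
opening: 0.002
```

Request:
arm_command --pt "0 -1 -1" --spin '[0]'

```text
time: 9.3
tcp_pos: [0.5918, 0.2282, 0.9826]
eef_rot: [-2.041, 1.504, -0.698]
ft_force: [1.2, 0.6, -0.6]
opening: 0.001
```

```bash
cat >> h.py <<'E'
LIP=np.array([.5905,.0975,.095]);YAW=.155
MX=np.array([np.cos(YAW),np.sin(YAW),0]);MY=np.array([-np.sin(YAW),np.cos(YAW),0])
ORG=LIP+.135*MX-[0,0,.095]
def mw(x,y,z): return ORG+MX*x/1e3+MY*y/1e3+np.array([0,0,z/1e3])
def wm(p): d=np.array(p)-ORG;return np.array([d@MX,d@MY,d[2]])*1e3
def tool(M,d): return (M.T@np.array(d)).round(4)
E
python3 -c "
from h import *
s,M=st()
z=M[:,2];h=np.cross(z,[0,0,1]);h/=np.linalg.norm(h);h*=np.sign(h@M[:,0]);print(h,np.degrees(np.arctan2(h@M[:,1],h@M[:,0])))
print('org',ORG,'hinge',mw(80,0,100),'seat',mw(-17,0,83.5),wm(s['tcp_pos']))
"
```

```text
t 9.3 q [ 0.342  0.381  0.026 -0.147  2.003  1.5  ] p [0.5918 0.2282 0.9826] F [ 1.2  0.6 -0.6] tilt 0.738 az 0.144
[[ 0.256 -0.701  0.666]
 [-0.961 -0.259  0.096]
 [ 0.105 -0.665 -0.74 ]]
[ 0.14303611 -0.98971747  0.        ] 9.00133893554568
org [0.72388156 0.11834131 0.        ] hinge [0.80292248 0.13069172 0.1       ] seat [0.70708536 0.11571685 0.0835    ] [-113.54235709  128.95733654  982.64172328]
```

```bash
python3 -c "
from h import *
s,M=st()
t=mw(-223,-58,162);print(t,tool(M,t-s['tcp_pos']),np.linalg.norm(t-s['tcp_pos']))
"
```

```text
t 9.3 q [ 0.342  0.381  0.026 -0.147  2.003  1.5  ] p [0.5918 0.2282 0.9826] F [ 1.2  0.6 -0.6] tilt 0.738 az 0.144
[[ 0.256 -0.701  0.666]
 [-0.961 -0.259  0.096]
 [ 0.105 -0.665 -0.74 ]]
[0.51250903 0.02660988 0.162     ] [0.0871 0.6532 0.5349] 0.8487560658179892
```

Request:
arm_command --pt "0.087 0.653 0.535" --pt "0.087 0.653 0.535" --pt "0.087 0.653 0.535" --pt "0.087 0.653 0.535" --pt "0.087 0.653 0.535" --pt "0.087 0.653 0.535" --pt "0.087 0.653 0.535" --pt "0.087 0.653 0.535" --pt "0.087 0.653 0.535" --pt "0.087 0.653 0.535" --pt "0.087 0.653 0.535" --pt "0.087 0.653 0.535" --spin '[4,8,9,9,9,9,9,9,9,9,9,9]'

```text
time: 10.5
tcp_pos: [0.5434, 0.1018, 0.4705]
eef_rot: [-1.899, 1.643, -0.635]
ft_force: [0.1, -0.3, -0.1]
opening: -0.003
```

```bash
python3 -c "
from h import *
s,M=st()
t=mw(-223,-58,162);print(t,tool(M,t-s['tcp_pos']),np.linalg.norm(t-s['tcp_pos']))
"
```

```text
t 10.5 q [ 0.06  -0.582  1.959  0.065  1.03   1.475] p [0.5434 0.1018 0.4705] F [ 0.1 -0.3 -0.1] tilt 0.737 az 0.143
[[ 0.143 -0.733  0.665]
 [-0.99  -0.106  0.096]
 [ 0.001 -0.672 -0.74 ]]
[0.51250903 0.02660988 0.162     ] [0.0698 0.238  0.2006] 0.31899088169600753
```

Request:
arm_command --pt "0.07 0.238 0.2" --pt "0.07 0.238 0.2" --pt "0.07 0.238 0.2" --pt "0.07 0.238 0.2" --pt "0.07 0.238 0.2" --pt "0.07 0.238 0.2" --pt "0.07 0.238 0.2" --pt "0.07 0.238 0.2" --pt "0.07 0.238 0.2" --spin '[0,0,0,0,0,0,0,0,0]'

```text
time: 11.4
tcp_pos: [0.513, 0.0267, 0.1654]
eef_rot: [-1.898, 1.644, -0.636]
ft_force: [0.2, -0.9, 0.8]
opening: -0.002
```

```bash
python3 -c "
from h import *
s,M=st();print(wm(s['tcp_pos']))
t=mw(-142,-58,73.3);print(tool(M,t-s['tcp_pos']))
p=imaging.read_camera('wrist');save(p,'w1');print(p['mtx'],p['cam_to_world'])
p=imaging.read_camera('side');save(p,'s1')
p=imaging.read_camera('top');save(p,'t1')
"
```

```text
t 11.4 q [-0.165 -0.579  2.464  0.381  0.577  1.015] p [0.513  0.0267 0.1654] F [ 0.2 -0.9  0.8] tilt 0.737 az 0.142
[[ 0.143 -0.733  0.666]
 [-0.99  -0.106  0.095]
 [ 0.001 -0.672 -0.74 ]]
[-222.50396888  -58.00934281  165.392069  ]
[-0.0011  0.0023  0.1223]
[[325.1922621    0.         281.51362087]
 [  0.         325.1922621  207.2998484 ]
 [  0.           0.           1.        ]] [[ 1.42073557e-01  8.95438855e-01 -4.21905631e-01  4.69652933e-01]
 [-9.89856096e-01  1.28571754e-01 -6.04500864e-02  2.04703272e-02]
 [ 1.15790996e-04  4.26214220e-01  9.04622256e-01  3.23923499e-01]
 [ 0.00000000e+00  0.00000000e+00  0.00000000e+00  1.00000000e+00]]
```

View pics/w1.png

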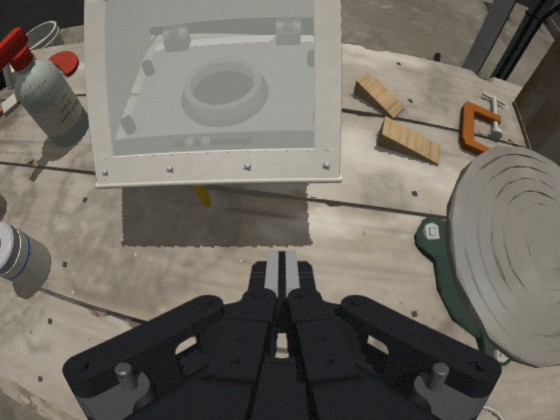

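View pics/s1.png

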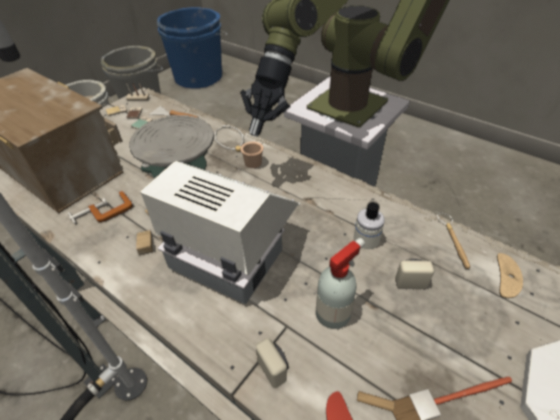

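View pics/t1.png

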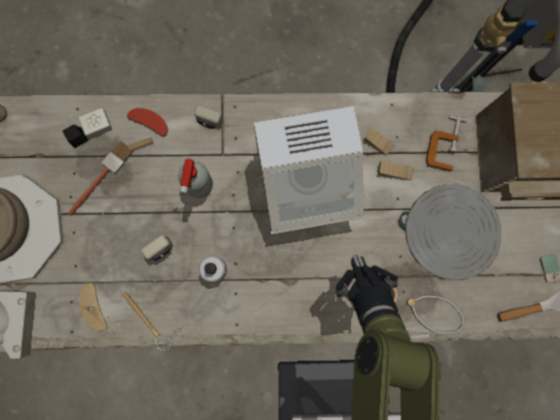

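```bash
python3 -c "
from h import *
p=imaging.read_camera('wrist')
for n,px,z in [('L',(98,185),.0985),('R',(342,179),.0985),('pegbot',(206,204),.052),('pegtop',(199,187),.075),('seat',(225,86),.099)]:
    w=atz(p,px,z,True);print(n,w.round(4),wm(w).round(1))
for t in ['lip','seat','tab_zone']:
  for q in models.place_of(p,t)[:1]: print(t,q, wm(atz(p,q['pixel'],{'lip':.095,'seat':.0835,'tab_zone':.0715}[t],True)).round(1))
im=cv2.resize(p['pixels'][130:290,90:370],None,fx=2.85,fy=2.85,interpolation=cv2.INTER_CUBIC);p['pixels']=im;save(p,'w1z')
"
```

```text
L [0.5754 0.203  0.0985] [-133.7  106.5   98.5]
R [ 0.6096 -0.0095  0.0985] [-132.6 -108.6   98.5]
pegbot [0.5921 0.1108 0.052 ] [-131.4   12.9   52. ]
pegtop [0.5975 0.114  0.075 ] [-125.5   15.2   75. ]
seat [0.7027 0.1117 0.099 ] [-22.   -3.3  99. ]
lip {'pixel': [209.8, 188.0], 'p': 0.79} [-1.378e+02  1.000e-01  9.500e+01]
tab_zone {'pixel': [215.6, 195.3], 'p': 0.83} [-1.324e+02 -1.000e-01  7.150e+01]
```

View pics/w1z.png

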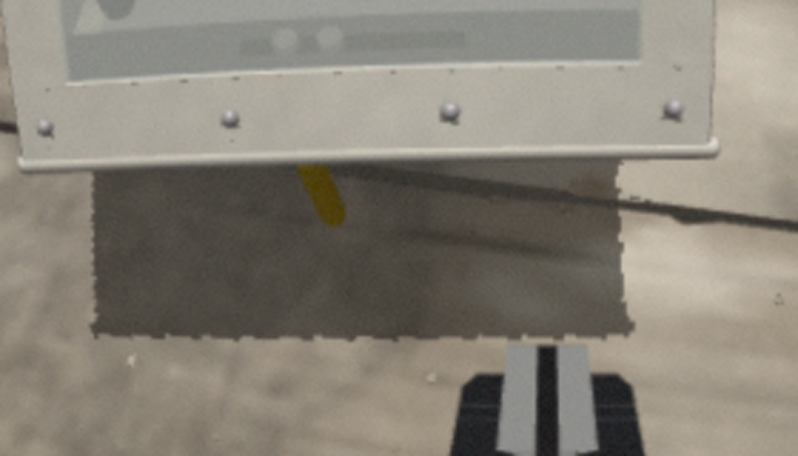

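The wrist picture shows the yellow peg below the rim at (204,195), with its foot at (208,208). That puts it about 12 mm left of the zone's middle. The rim corners, at (98,185) and (342,179), agree with my mill pose to about 3 mm. I'll go in under the rim to the right of the peg.

```bash
python3 -c "
from h import *
s,M=st();print(wm(s['tcp_pos']))
a=mw(-222,-25,162);b=mw(-142,-25,73.3)
print(tool(M,a-s['tcp_pos']),tool(M,b-s['tcp_pos']))
"
```

```text
t 11.75 q [-0.164 -0.579  2.463  0.382  0.577  1.014] p [0.5132 0.0269 0.1657] F [-0.1  0.4  0.4] tilt 0.738 az 0.143
[[ 0.143 -0.732  0.666]
 [-0.99  -0.107  0.096]
 [ 0.001 -0.673 -0.74 ]]
[-222.3131464   -57.78633554  165.68223803]
[-0.0328  0.0025  0.0027] [-0.0338  0.003   0.1221]
```

Request:
arm_command --pt "-0.033 0.003 0.02" --pt "-0.034 0.003 0.05" --pt "-0.034 0.003 0.08" --pt "-0.034 0.003 0.1" --pt "-0.034 0.003 0.115" --pt "-0.034 0.003 0.122" --pt "-0.034 0.003 0.122" --spin '[0,0,0,0,0,0,0]'

```text
time: 12.45
tcp_pos: [0.5833, 0.0655, 0.0863]
eef_rot: [-1.914, 1.648, -0.605]
ft_force: [-1.0, -0.2, 0.7]
opening: 0.003
```

```bash
python3 -c "
from h import *
s,M=st();print(wm(s['tcp_pos']))
p=imaging.read_camera('wrist');save(p,'w2')
im=cv2.resize(p['pixels'][130:330,130:410],None,fx=2.85,fy=2.85,interpolation=cv2.INTER_CUBIC);p['pixels']=im;save(p,'w2')
"
```

```text
t 12.45 q [-0.045 -0.203  2.348  0.448  0.321  1.   ] p [0.5833 0.0655 0.0863] F [-1.  -0.2  0.7] tilt 0.715 az 0.165
[[ 0.152 -0.747  0.647]
 [-0.988 -0.108  0.107]
 [-0.01  -0.656 -0.755]]
[-147.01136878  -30.49326861   86.28525715]
```

View pics/w2.png

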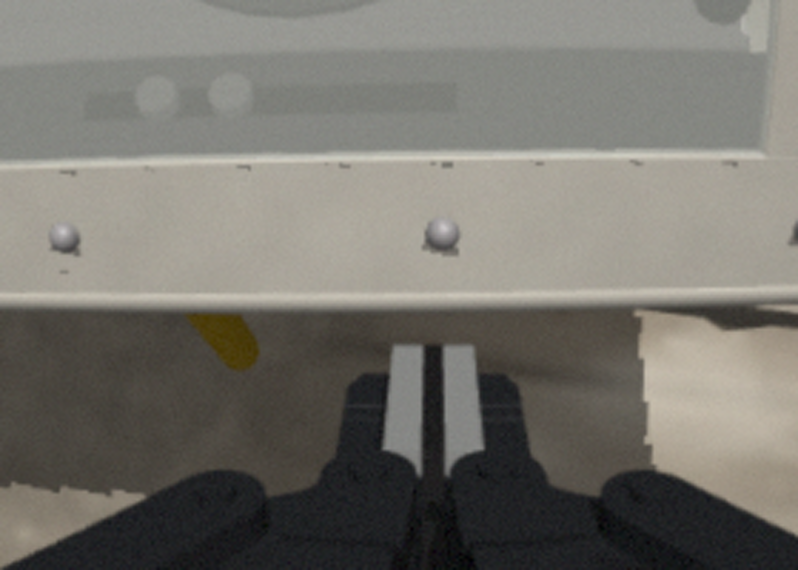

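Request:
arm_command --pt "-0.004 0.002 0.008" --pt "-0.004 0.003 0.014" --pt "-0.004 0.003 0.014" --spin '[0,0,0]'

```text
time: 12.8
tcp_pos: [0.5875, 0.0678, 0.0805]
eef_rot: [-1.921, 1.65, -0.59]
ft_force: [-0.1, 0.1, 0.7]
opening: -0.002
```

```bash
python3 -c "
from h import *
s,M=st();print(wm(s['tcp_pos']))"
```

```text
t 12.8 q [-0.043 -0.177  2.336  0.462  0.321  0.985] p [0.5875 0.0678 0.0805] F [-0.1  0.1  0.7] tilt 0.706 az 0.176
[[ 0.157 -0.753  0.639]
 [-0.988 -0.109  0.113]
 [-0.016 -0.648 -0.761]]
[-142.55556867  -28.87892165   80.50249174]
```

Request:
arm_command --pt "-0.008 0 0" --pt "-0.015 0 0" --pt "-0.018 0 0" --spin '[0,0,0]'

```text
time: 13.1
tcp_pos: [0.5838, 0.0849, 0.0838]
eef_rot: [-1.924, 1.65, -0.585]
ft_force: [-0.9, 0.3, 1.0]
opening: -0.003
```

Request:
arm_command --pt "-0.002 0 0" --pt "-0.004 0 0" --spin '[0,0]'

```text
time: 13.3
tcp_pos: [0.5831, 0.0883, 0.0843]
eef_rot: [-1.924, 1.651, -0.584]
ft_force: [-0.3, 0.1, 0.5]
opening: 0.0
```

Request:
arm_command --pt "-0.002 0 0" --pt "-0.004 0 0" --spin '[0,0]'

```text
time: 13.5
tcp_pos: [0.5824, 0.092, 0.0848]
eef_rot: [-1.925, 1.652, -0.583]
ft_force: [0.6, 0.7, 0.6]
opening: -0.002
```

```bash
python3 -c "
from h import *
s,M=st();print(wm(s['tcp_pos']))"
```

```text
t 13.5 q [ 0.015 -0.19   2.336  0.344  0.321  1.144] p [0.5824 0.092  0.0848] F [0.6 0.7 0.6] tilt 0.7 az 0.181
[[ 0.159 -0.757  0.634]
 [-0.987 -0.11   0.116]
 [-0.018 -0.644 -0.765]]
[-143.86497145   -4.14863462   84.82512903]
```

Request:
arm_command --pt "-0.001 0.005 0.006" --pt "-0.002 0.008 0.008" --spin '[0,0]'

```text
time: 13.7
tcp_pos: [0.5798, 0.0922, 0.0786]
eef_rot: [-1.931, 1.654, -0.572]
ft_force: [0.1, 0.4, 0.0]
opening: 0.001
```

```bash
python3 -c "
from h import *
s,M=st();print(wm(s['tcp_pos']))"
```

```text
t 13.7 q [ 0.013 -0.183  2.339  0.36   0.321  1.126] p [0.5798 0.0922 0.0786] F [0.1 0.4 0. ] tilt 0.691 az 0.188
[[ 0.161 -0.763  0.626]
 [-0.987 -0.111  0.119]
 [-0.021 -0.637 -0.77 ]]
[-146.43280267   -3.62495586   78.57354002]
```

Request:
arm_command --pt "-0.002 0 0.001" --pt "-0.003 0 0.001" --spin '[0,0]'

```text
time: 13.9
tcp_pos: [0.5798, 0.095, 0.0789]
eef_rot: [-1.932, 1.654, -0.571]
ft_force: [0.8, 0.2, -0.1]
opening: -0.0
```

Request:
arm_command --pt "-0.002 0 0.001" --pt "-0.003 0 0.001" --spin '[0,0]'

```text
time: 14.1
tcp_pos: [0.58, 0.098, 0.0794]
eef_rot: [-1.932, 1.654, -0.57]
ft_force: [-0.3, 0.2, -0.3]
opening: 0.001
```

Request:
arm_command --pt "-0.002 0 0.001" --pt "-0.003 0 0.001" --spin '[0,0]'

```text
time: 14.3
tcp_pos: [0.5799, 0.1008, 0.0795]
eef_rot: [-1.933, 1.654, -0.568]
ft_force: [-0.5, 1.0, 0.1]
opening: -0.002
```

```bash
python3 -c "
from h import *
s,M=st();print(wm(s['tcp_pos']), s['ft_force']@MY, s['wrist_torque'])"
```

```text
t 14.3 q [ 0.033 -0.18   2.334  0.321  0.321  1.178] p [0.5799 0.1008 0.0795] F [-0.5  1.   0.1] tilt 0.688 az 0.191
[[ 0.163 -0.765  0.624]
 [-0.986 -0.111  0.12 ]
 [-0.023 -0.635 -0.772]]
[-144.92851087    4.90284141   79.48688826] 1.1081520193916112 [-0.02322185  0.3222699   0.02066182]
```

Request:
arm_command --pt "-0.002 0 0.001" --pt "-0.003 0 0.001" --spin '[0,0]'

```text
time: 14.5
tcp_pos: [0.5799, 0.1036, 0.0795]
eef_rot: [-1.934, 1.655, -0.567]
ft_force: [-0.8, -0.4, 0.9]
opening: -0.002
```

```bash
python3 -c "
from h import *
s,M=st();print(wm(s['tcp_pos']), s['ft_force']@MY, s['wrist_torque'])
p=imaging.read_camera('wrist')
im=cv2.resize(p['pixels'][180:300,180:370],None,fx=4,fy=4,interpolation=cv2.INTER_CUBIC);p['pixels']=im;save(p,'w3')"
```

```text
t 14.5 q [ 0.04  -0.179  2.332  0.309  0.321  1.195] p [0.5799 0.1036 0.0795] F [-0.8 -0.4  0.9] tilt 0.687 az 0.192
[[ 0.163 -0.765  0.623]
 [-0.986 -0.112  0.121]
 [-0.023 -0.634 -0.773]]
[-144.56284648    7.66950786   79.52494579] -0.22048495343880284 [-0.03129418  0.31433707  0.01970112]
```

View pics/w3.png

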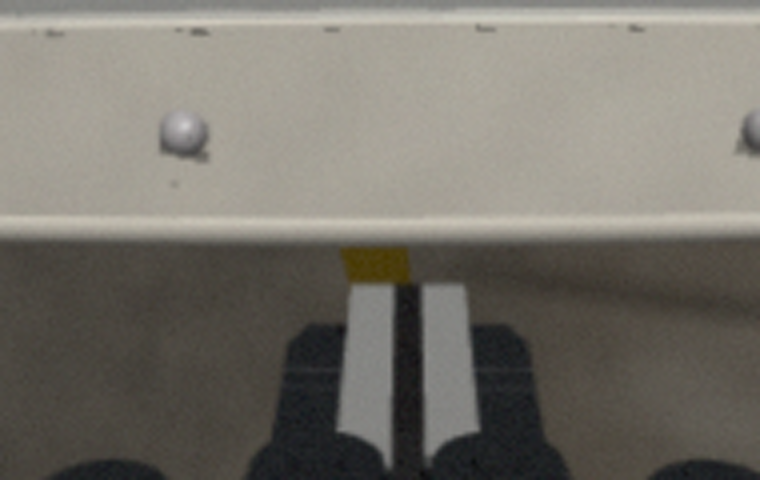

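```bash
python3 -c "
from h import *
s,M=st();t=s['tcp_pos']
p=imaging.read_camera('wrist')
T=p['cam_to_world'];print('cam in tool',(M.T@(T[:3,3]-t)).round(4))
def axis(px,off=0):
    o,d=ray(p,px,True);n=M[:,1];k=((t+off*n-o)@n)/(d@n);return M.T@(o+k*d-t)
for px in [(281.3,251),(267.5,251),(296.5,251)]:
    for off in (-.011,0): print(px,off,axis(px,off).round(4))
# rim middle & peg
for px in [(290,237.5),(290,239.5)]: print('rim',[wm(atz(p,px,z,True)).round(1) for z in (.095,.0985)])
for px in [(266,242.5),(282,242.5),(282.5,250),(267,250)]:
    # intersect with plane mill x=-136
    o,d=ray(p,px,True);k=((mw(-136,0,0)-o)@MX)/(d@MX);print('peg',wm(o+k*d).round(1))
"
```

```text
t 14.55 q [ 0.04  -0.179  2.332  0.309  0.321  1.196] p [0.5798 0.1037 0.0795] F [-0.4 -0.5 -0.4] tilt 0.687 az 0.192
[[ 0.163 -0.765  0.623]
 [-0.986 -0.112  0.121]
 [-0.023 -0.634 -0.773]]
cam in tool [ 1.000e-04 -7.420e-02 -1.468e-01]
(281.3, 251) -0.011 [-0.0001 -0.011  -0.0096]
(281.3, 251) 0 [-0.0001  0.      0.0143]
(267.5, 251) -0.011 [-0.0065 -0.011  -0.0096]
(267.5, 251) 0 [-0.0076 -0.      0.0143]
(296.5, 251) -0.011 [ 0.0069 -0.011  -0.0096]
(296.5, 251) 0 [0.0081 0.     0.0143]
rim [array([-135.9,    3.5,   95. ]), array([-137. ,    3.5,   98.5])]
rim [array([-136.9,    3.5,   95. ]), array([-137.9,    3.5,   98.5])]
peg [-136.    15.3   86.8]
peg [-136.     7.4   86.9]
peg [-136.     7.5   72.5]
peg [-136.    15.7   72.3]
```

The picture shows the peg at (275,245), with the fingertips at (281,251) still short of it. The tips end nearer than I had assumed. I'll back off to the right, go further forward, and feel left again.

Request:
arm_command --pt "0.012 0 0" --pt "0.024 0 0" --pt "0.024 -0.004 0.002" --pt "0.024 -0.007 0.004" --spin '[0,0,0,0]'

```text
time: 15.0
tcp_pos: [0.5908, 0.0811, 0.0793]
eef_rot: [-1.936, 1.657, -0.564]
ft_force: [-9.1, -1.7, -1.3]
opening: 0.001
```

```bash
python3 -c "
from h import *
s,M=st();print(wm(s['tcp_pos']))
p=imaging.read_camera('wrist')
im=cv2.resize(p['pixels'][180:300,180:370],None,fx=4,fy=4,interpolation=cv2.INTER_CUBIC);p['pixels']=im;save(p,'w4')"
```

```text
t 15.0 q [-0.015 -0.158  2.314  0.405  0.338  1.062] p [0.5908 0.0811 0.0793] F [-9.1 -1.7 -1.3] tilt 0.684 az 0.193
[[ 0.163 -0.767  0.62 ]
 [-0.986 -0.112  0.121]
 [-0.024 -0.632 -0.775]]
[-137.23171095  -16.27930885   79.31860941]
```

View pics/w4.png

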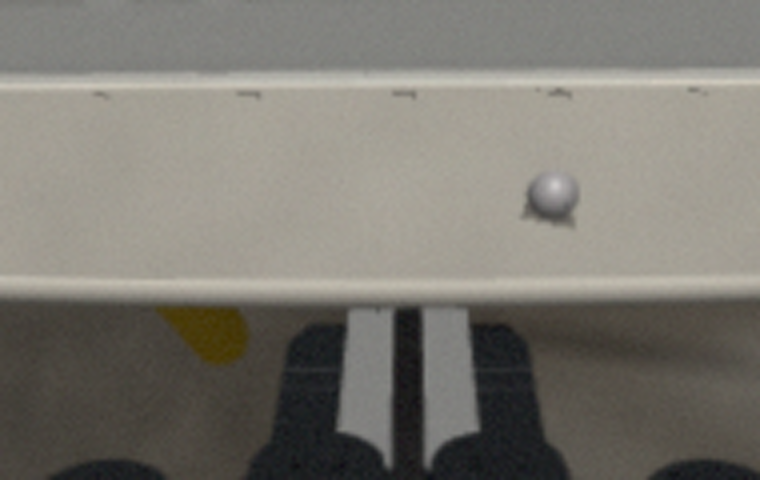

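Contact with the rim: 9 N. I'll ease off slightly, then feel left.

Request:
arm_command --pt "0 0.003 0" --pt "-0.004 0.003 0" --spin '[0,0]'

```text
time: 15.25
tcp_pos: [0.5885, 0.0848, 0.0782]
eef_rot: [-1.934, 1.655, -0.567]
ft_force: [-0.4, -1.0, -0.2]
opening: -0.001
```

Request:
arm_command --pt "-0.003 0 0" --pt "-0.005 0 0" --spin '[0,0]'

```text
time: 15.45
tcp_pos: [0.588, 0.0902, 0.0789]
eef_rot: [-1.934, 1.654, -0.567]
ft_force: [0.1, -1.0, -0.0]
opening: -0.001
```

```bash
python3 -c "
from h import *
s,M=st();print(wm(s['tcp_pos']),s['wrist_torque'])"
```

```text
t 15.45 q [ 0.007 -0.162  2.32   0.374  0.326  1.107] p [0.588  0.0902 0.0789] F [ 0.1 -1.  -0. ] tilt 0.688 az 0.192
[[ 0.163 -0.765  0.623]
 [-0.986 -0.112  0.121]
 [-0.023 -0.634 -0.773]]
[-138.62596257   -6.80913026   78.93668003] [-0.04575116  0.29205387 -0.05728919]
```

Request:
arm_command --pt "-0.002 0 0" --pt "-0.004 0 0" --spin '[0,0]'

```text
time: 15.65
tcp_pos: [0.5872, 0.0938, 0.0789]
eef_rot: [-1.934, 1.655, -0.567]
ft_force: [-0.3, 1.8, -0.7]
opening: 0.004
```

Request:
arm_command --pt "-0.002 0 0" --pt "-0.004 0 0" --spin '[0,0]'

```text
time: 15.85
tcp_pos: [0.5865, 0.0976, 0.0788]
eef_rot: [-1.934, 1.655, -0.567]
ft_force: [0.8, -0.7, 0.7]
opening: -0.001
```

```bash
python3 -c "
from h import *
s,M=st();print(wm(s['tcp_pos']),s['wrist_torque'])
p=imaging.read_camera('wrist')
im=cv2.resize(p['pixels'][180:300,180:370],None,fx=4,fy=4,interpolation=cv2.INTER_CUBIC);p['pixels']=im;save(p,'w5')"
```

```text
t 15.85 q [ 0.025 -0.163  2.32   0.34   0.321  1.154] p [0.5865 0.0976 0.0788] F [ 0.8 -0.7  0.7] tilt 0.687 az 0.191
[[ 0.163 -0.765  0.623]
 [-0.986 -0.111  0.121]
 [-0.023 -0.634 -0.773]]
[-138.94063243    0.74582963   78.77071821] [-0.09107627  0.30955305 -0.00894305]
```

View pics/w5.png

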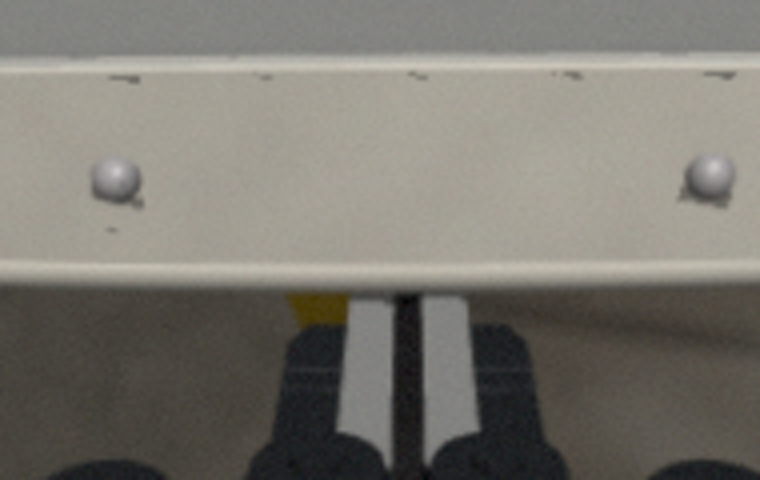

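Request:
arm_command --pt "-0.002 -0.001 0" --pt "-0.004 -0.001 0" --spin '[0,0]'

```text
time: 16.1
tcp_pos: [0.5865, 0.1013, 0.0796]
eef_rot: [-1.935, 1.655, -0.566]
ft_force: [-0.6, -2.9, -0.4]
opening: 0.003
```

Request:
arm_command --pt "-0.002 -0.001 0" --pt "-0.004 -0.001 0" --spin '[0,0]'

```text
time: 16.3
tcp_pos: [0.586, 0.1054, 0.0798]
eef_rot: [-1.936, 1.656, -0.564]
ft_force: [-1.8, -3.2, -0.7]
opening: 0.002
```

```bash
python3 -c "
from h import *
s,M=st();print(wm(s['tcp_pos']),s['wrist_torque'])
p=imaging.read_camera('wrist')
im=cv2.resize(p['pixels'][180:300,180:370],None,fx=4,fy=4,interpolation=cv2.INTER_CUBIC);p['pixels']=im;save(p,'w6')"
```

```text
t 16.3 q [ 0.044 -0.162  2.317  0.301  0.322  1.206] p [0.586  0.1054 0.0798] F [-1.8 -3.2 -0.7] tilt 0.685 az 0.192
[[ 0.163 -0.767  0.621]
 [-0.986 -0.112  0.121]
 [-0.023 -0.632 -0.775]]
[-138.23588986    8.45320579   79.84873504] [-0.49481405  0.67483916 -0.32613869]
```

View pics/w6.png

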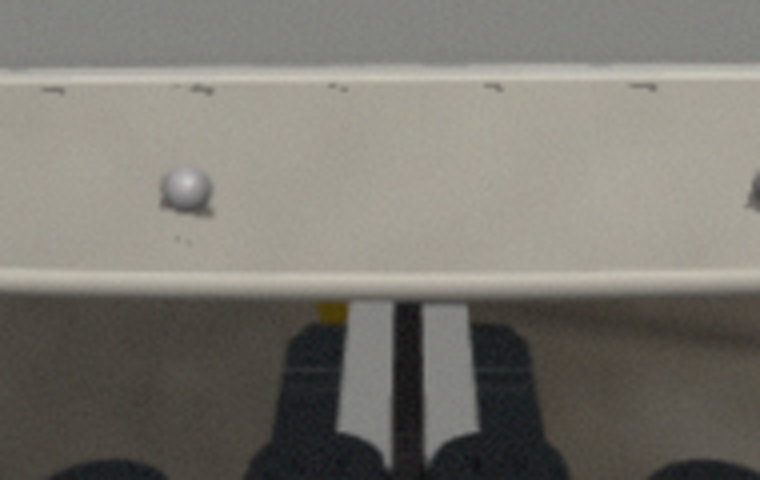

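Contact: 3 N to the side, with the peg giving at (333,312) in the zoom. I'll push on to about 14 mm of peg travel.

Request:
arm_command --pt "-0.003 0 0" --pt "-0.006 0 0" --pt "-0.009 0 0" --pt "-0.009 0 0" --spin '[0,0,0,0]'

```text
time: 16.75
tcp_pos: [0.5841, 0.1145, 0.081]
eef_rot: [-1.938, 1.656, -0.562]
ft_force: [-4.2, -3.6, -1.1]
opening: -0.002
```

```bash
python3 -c "
from h import *
s,M=st();print(wm(s['tcp_pos']),s['wrist_torque'])
p=imaging.read_camera('wrist')
im=cv2.resize(p['pixels'][180:300,180:370],None,fx=4,fy=4,interpolation=cv2.INTER_CUBIC);p['pixels']=im;save(p,'w7')"
```

```text
t 16.75 q [ 0.065 -0.165  2.316  0.26   0.322  1.261] p [0.5841 0.1145 0.081 ] F [-4.2 -3.6 -1.1] tilt 0.683 az 0.194
[[ 0.164 -0.768  0.619]
 [-0.986 -0.112  0.122]
 [-0.024 -0.63  -0.776]]
[-138.69412678   17.75563399   81.01440253] [-0.50048608  0.92995619 -0.26918238]
```

View pics/w7.png

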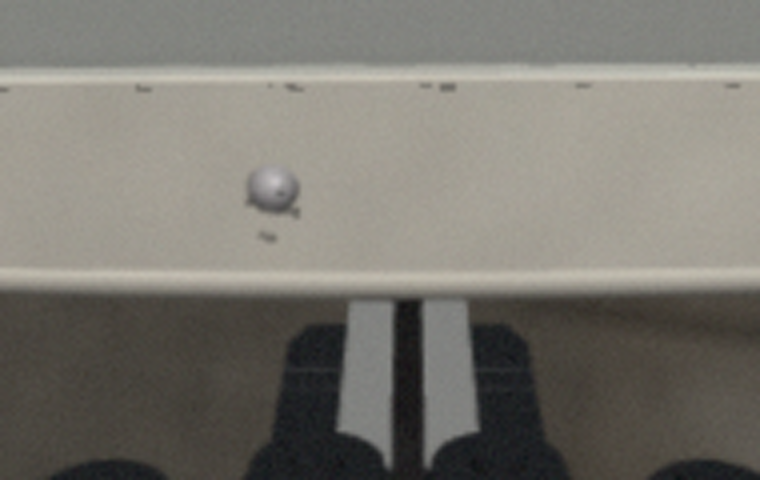

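The finger slid past the front of the peg, so it isn't deep enough. I'll back off to the right and go deeper along the fingers, keeping clear of the rim.

Request:
arm_command --pt "0.01 0.003 0" --pt "0.02 0.003 0" --pt "0.032 0.003 0.002" --pt "0.034 0.003 0.008" --pt "0.034 0.003 0.014" --pt "0.034 0.003 0.017" --spin '[0,0,0,0,0,0]'

```text
time: 17.4
tcp_pos: [0.5988, 0.0814, 0.0691]
eef_rot: [-1.939, 1.656, -0.557]
ft_force: [-2.0, 0.0, 0.6]
opening: -0.001
```

```bash
python3 -c "
from h import *
s,M=st();print(wm(s['tcp_pos']),s['wrist_torque'])
p=imaging.read_camera('wrist')
im=cv2.resize(p['pixels'][180:300,180:370],None,fx=4,fy=4,interpolation=cv2.INTER_CUBIC);p['pixels']=im;save(p,'w8')"
```

```text
t 17.4 q [-0.016 -0.117  2.297  0.44   0.321  1.025] p [0.5988 0.0814 0.0691] F [-2.   0.   0.6] tilt 0.68 az 0.199
[[ 0.165 -0.77   0.616]
 [-0.986 -0.112  0.124]
 [-0.026 -0.628 -0.778]]
[-129.31218859  -17.17771641   69.13212588] [-0.14391744  0.40769214  0.0410757 ]
```

View pics/w8.png

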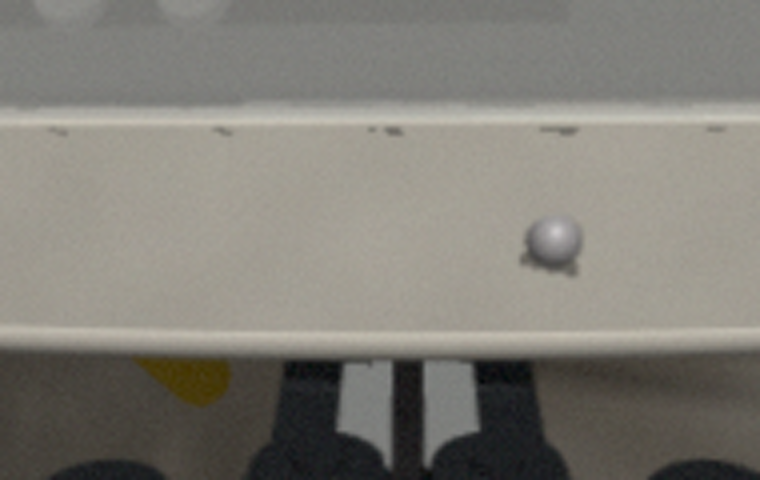

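Request:
arm_command --pt "-0.005 0.0015 0" --pt "-0.009 0.0015 0" --spin '[0,0]'

```text
time: 17.65
tcp_pos: [0.5953, 0.0897, 0.0702]
eef_rot: [-1.941, 1.657, -0.554]
ft_force: [-0.9, -0.4, 0.3]
opening: 0.004
```

Request:
arm_command --pt "-0.002 0 0" --pt "-0.005 0 0" --spin '[0,0]'

```text
time: 17.85
tcp_pos: [0.5945, 0.0942, 0.0713]
eef_rot: [-1.942, 1.657, -0.553]
ft_force: [0.4, -0.5, 1.0]
opening: 0.002
```

Request:
arm_command --pt "-0.002 0 0" --pt "-0.005 0 0" --spin '[0,0]'

```text
time: 18.05
tcp_pos: [0.5935, 0.0984, 0.0717]
eef_rot: [-1.942, 1.658, -0.552]
ft_force: [0.6, -2.8, -1.5]
opening: -0.005
```

```bash
python3 -c "
from h import *
s,M=st();print(wm(s['tcp_pos']),s['wrist_torque'])
p=imaging.read_camera('wrist')
im=cv2.resize(p['pixels'][180:300,180:370],None,fx=4,fy=4,interpolation=cv2.INTER_CUBIC);p['pixels']=im;save(p,'w9')"
```

```text
t 18.05 q [ 0.023 -0.128  2.301  0.36   0.321  1.132] p [0.5935 0.0984 0.0717] F [ 0.6 -2.8 -1.5] tilt 0.676 az 0.202
[[ 0.166 -0.773  0.613]
 [-0.986 -0.113  0.125]
 [-0.028 -0.625 -0.78 ]]
[-131.938813      0.39030506   71.7474053 ] [-0.4193611  0.3309465 -0.31413  ]
```

View pics/w9.png

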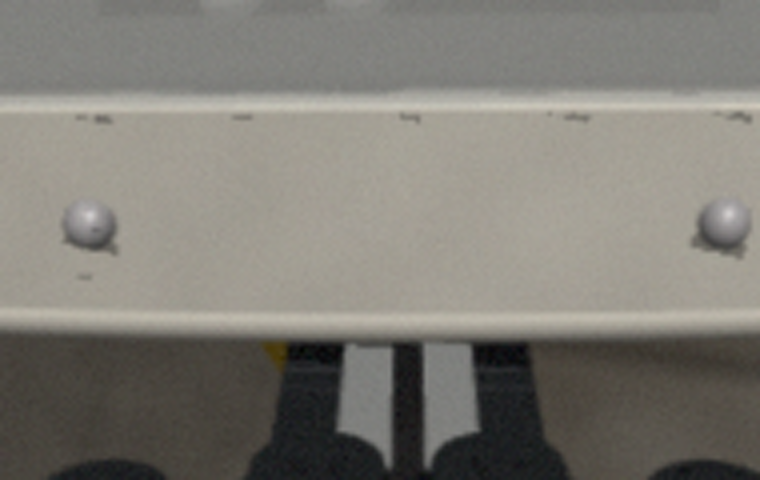

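Peg felt at TCP y ≈ 0, this time with the finger deep enough. I'll push it 14 mm left.

Request:
arm_command --pt "-0.003 0 0.001" --pt "-0.006 0 0.002" --pt "-0.009 0 0.003" --pt "-0.009 0 0.003" --spin '[0,0,0,0]'

```text
time: 18.5
tcp_pos: [0.5928, 0.1071, 0.0711]
eef_rot: [-1.947, 1.66, -0.545]
ft_force: [-2.7, -3.4, -0.6]
opening: -0.005
```

```bash
python3 -c "
from h import *
s,M=st();print(wm(s['tcp_pos']),s['wrist_torque'])
p=imaging.read_camera('wrist')
im=cv2.resize(p['pixels'][150:300,180:370],None,fx=4,fy=4,interpolation=cv2.INTER_CUBIC);p['pixels']=im;save(p,'w10')"
```

```text
t 18.5 q [ 0.042 -0.124  2.296  0.325  0.322  1.18 ] p [0.5928 0.1071 0.0711] F [-2.7 -3.4 -0.6] tilt 0.67 az 0.206
[[ 0.168 -0.776  0.608]
 [-0.985 -0.114  0.127]
 [-0.029 -0.62  -0.784]]
[-131.2919641     9.10907984   71.10699623] [-0.55482852  0.63906657 -0.36128043]
```

View pics/w10.png

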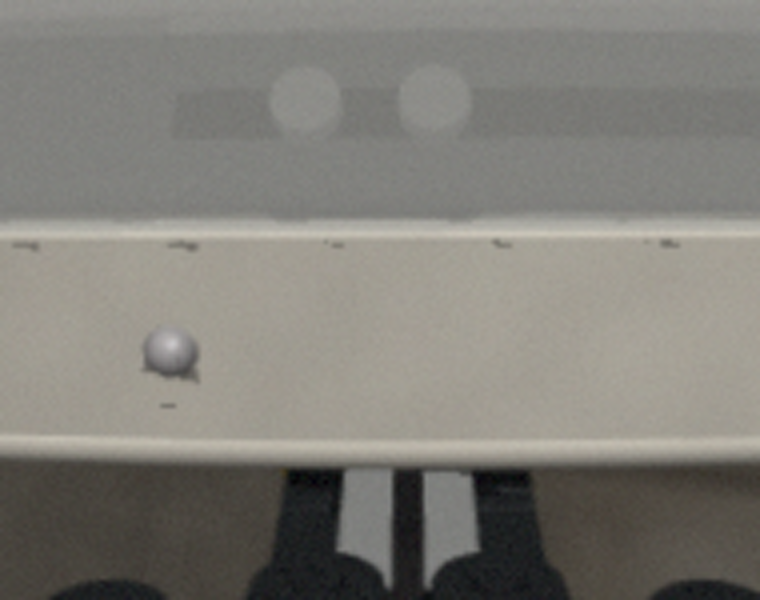

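Request:
arm_command --pt "-0.003 0.001 0.001" --pt "-0.005 0.001 0.002" --pt "-0.005 0.001 0.002" --spin '[0,0,0]'

```text
time: 18.85
tcp_pos: [0.5921, 0.1118, 0.0708]
eef_rot: [-1.948, 1.661, -0.542]
ft_force: [-3.0, -3.9, -0.3]
opening: 0.007
```

```bash
python3 -c "
from h import *
s,M=st();print(wm(s['tcp_pos']),s['wrist_torque'])
p=imaging.read_camera('wrist');s,M=st()
im=cv2.resize(p['pixels'][150:300,180:370],None,fx=4,fy=4,interpolation=cv2.INTER_CUBIC);p['pixels']=im;save(p,'w11')"
```

```text
t 18.85 q [ 0.053 -0.123  2.295  0.307  0.322  1.205] p [0.5921 0.1118 0.0708] F [-3.  -3.9 -0.3] tilt 0.667 az 0.208
[[ 0.169 -0.778  0.606]
 [-0.985 -0.114  0.128]
 [-0.03  -0.618 -0.785]]
[-131.16914976   13.86458875   70.79052275] [-0.52201049  0.71330874 -0.29661686]
t 18.9 q [ 0.053 -0.123  2.295  0.307  0.322  1.205] p [0.5921 0.1118 0.0708] F [-4.9 -3.5  0.2] tilt 0.667 az 0.208
[[ 0.169 -0.778  0.606]
 [-0.985 -0.114  0.128]
 [-0.03  -0.618 -0.785]]
```

View pics/w11.png

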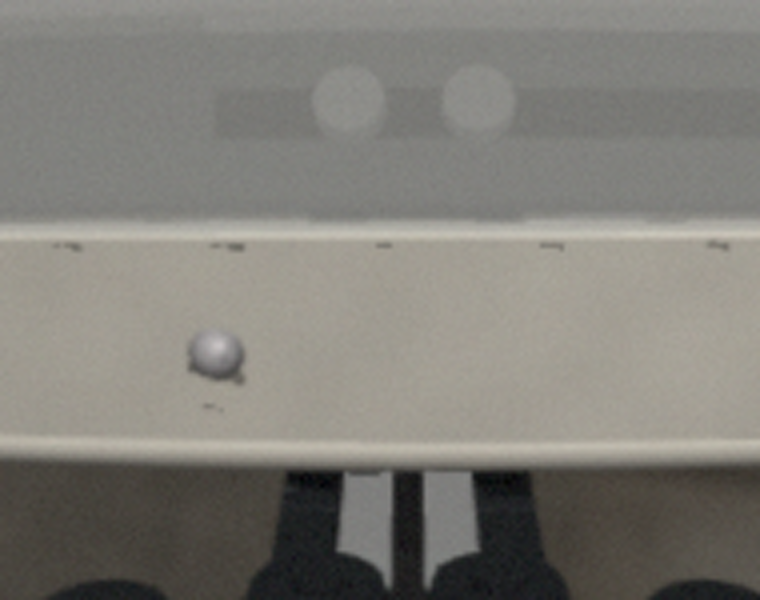

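Request:
arm_command --pt "0 0.003 0" --pt "0 0.003 0" --spin '[0,0]'

```text
time: 19.1
tcp_pos: [0.591, 0.111, 0.071]
eef_rot: [-1.947, 1.66, -0.544]
ft_force: [1.4, -5.1, -1.9]
opening: 0.002
```

```bash
cat >> h.py <<'E'
def mf():
    s=readout.state();print('mill p',wm(s['tcp_pos']).round(1),'F mill',round(float(s['ft_force']@MX),1),round(float(s['ft_force']@MY),1),round(float(s['ft_force'][2]),1),'tq',s['wrist_torque'].round(2))
E
python3 -c "
from h import *
mf()
p=imaging.read_camera('wrist');mf()
im=cv2.resize(p['pixels'][150:300,180:370],None,fx=4,fy=4,interpolation=cv2.INTER_CUBIC);p['pixels']=im;save(p,'w12')
p=imaging.read_camera('side');mf()"
```

```text
mill p [-132.5   13.2   71. ] F mill 0.6 -5.3 -1.9 tq [-0.63  0.36 -0.49]
mill p [-132.5   13.2   70.9] F mill 0.8 -3.7 -0.8 tq [-0.61  0.2  -0.43]
mill p [-132.5   13.2   70.9] F mill 0.7 -3.3 -2.1 tq [-0.67  0.29 -0.52]
```

View pics/w12.png

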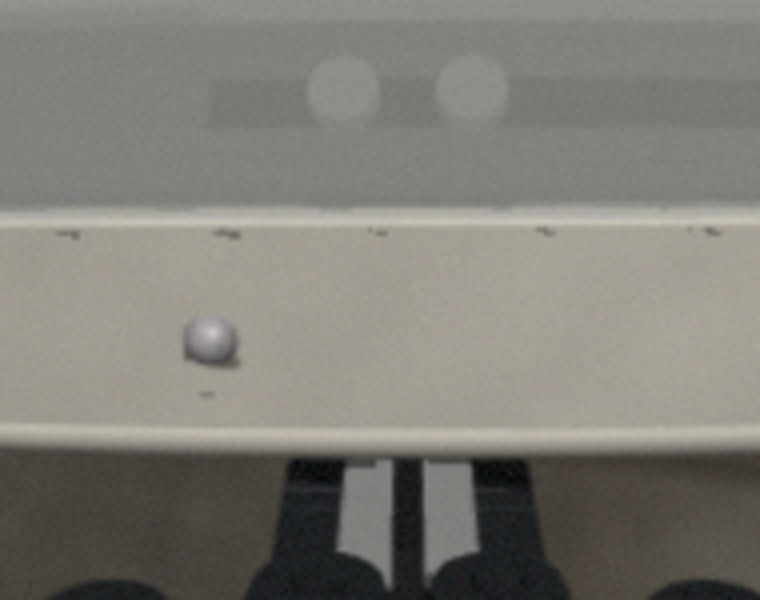

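Clear of the rim, the remaining side force is about 4 N, i.e. the catch sprung aside by roughly 11–14 mm. I'll nudge it a bit more, then lift.

Request:
arm_command --pt "-0.002 -0.002 -0.001" --pt "-0.002 -0.003 -0.004" --pt "-0.002 -0.005 -0.006" --spin '[0,0,0]'

```text
time: 19.5
tcp_pos: [0.5906, 0.1128, 0.0788]
eef_rot: [-1.947, 1.66, -0.543]
ft_force: [1.2, -4.6, -1.3]
opening: -0.0
```

```bash
python3 -c "
from h import *
mf();st()"
```

```text
mill p [-132.5   15.1   78.8] F mill 0.5 -4.7 -1.3 tq [-0.7   0.36 -0.53]
t 19.5 q [ 0.055 -0.142  2.296  0.288  0.337  1.227] p [0.5906 0.1128 0.0788] F [ 1.2 -4.6 -1.3] tilt 0.669 az 0.208
[[ 0.169 -0.777  0.607]
 [-0.985 -0.114  0.128]
 [-0.03  -0.619 -0.784]]
```

Request:
arm_command --pt "0 -0.003 -0.003" --pt "0 -0.006 -0.006" --pt "0 -0.009 -0.009" --pt "0 -0.009 -0.009" --spin '[0,0,0,0]'

```text
time: 19.9
tcp_pos: [0.5914, 0.1129, 0.091]
eef_rot: [-1.949, 1.66, -0.541]
ft_force: [-2.9, -3.3, -1.1]
opening: 0.0
```

```bash
python3 -c "
from h import *
mf();st()
p=imaging.read_camera('wrist');save(p,'w13')
p=imaging.read_camera('side');save(p,'s13')"
```

```text
mill p [-131.7   15.1   91. ] F mill -3.4 -2.8 -1.1 tq [-0.57  0.74 -0.34]
t 19.9 q [ 0.055 -0.162  2.288  0.268  0.367  1.249] p [0.5914 0.1129 0.091 ] F [-2.9 -3.3 -1.1] tilt 0.667 az 0.209
[[ 0.169 -0.778  0.605]
 [-0.985 -0.114  0.128]
 [-0.031 -0.618 -0.786]]
```

View pics/w13.png

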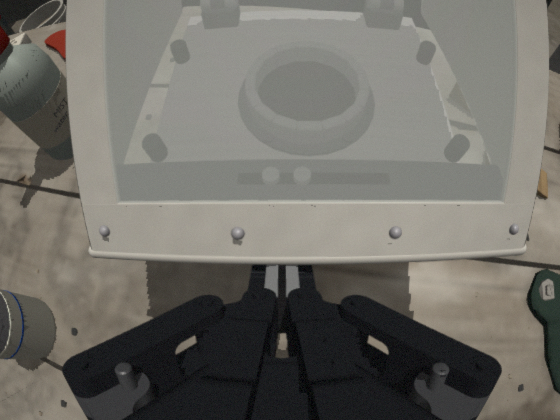

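View pics/s13.png

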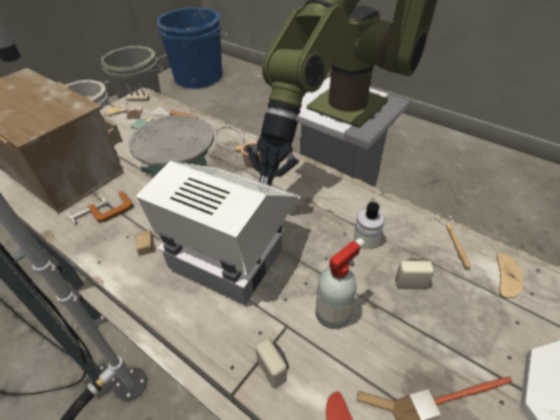

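```bash
cat >> h.py <<'E'
def lipz():
    rs=[]
    for n in ['side','wrist']:
        p=imaging.read_camera(n);q=models.place_of(p,'lip')
        if q and q[0]['p']>.3: rs.append(ray(p,q[0]['pixel'],n=='wrist'));print(n,np.round(q[0]['pixel'],1),round(q[0]['p'],2))
    for o,d in rs: # intersect circle in plane y_mill=0
        k=((ORG-o)@MY)/(d@MY) if abs(d@MY)>.2 else None
    if len(rs)==2:
        w=wm(tri(rs));print('lip',w.round(1),'angle',np.arctan2(w[2]-100,80-w[0])+np.arctan2(5,215))
E
python3 -c "
from h import *
lipz();mf()"
```

```text
side [258.6 181.2] 0.94
wrist [313.8 259.1] 0.86
lip [-137.6    3.1  122.2] angle 0.12496009895290248
mill p [-131.7   15.1   90.6] F mill -3.7 -2.7 -1.4 tq [-0.59  0.87 -0.39]
```

The guard is free: the lip is at z ≈ 122 mm, which is about 0.12 rad. I'll continue up the arc, leaving the peg and sliding a little to the right along the rim.

```bash
cat >> h.py <<'E'
def plan(*pts):
    s,M=st();c=s['tcp_pos']
    for p in pts: print(p,tool(M,mw(*p)-c).round(3).tolist())
E
python3 -c "
from h import *
plan((-131,8,103),(-130.5,-2,115),(-129.5,-10,128),(-128,-15,142))"
```

```text
t 20.2 q [ 0.055 -0.161  2.288  0.268  0.366  1.248] p [0.5914 0.1129 0.0906] F [-3.3 -3.2 -1.4] tilt 0.667 az 0.209
[[ 0.169 -0.778  0.605]
 [-0.985 -0.114  0.128]
 [-0.031 -0.618 -0.786]]
(-131, 8, 103) [0.007, -0.008, -0.01]
(-130.5, -2, 115) [0.016, -0.016, -0.019]
(-129.5, -10, 128) [0.024, -0.025, -0.029]
(-128, -15, 142) [0.028, -0.035, -0.039]
```

Request:
arm_command --pt "0.003 -0.008 -0.01" --pt "0.01 -0.016 -0.02" --pt "0.018 -0.025 -0.03" --pt "0.026 -0.035 -0.039" --pt "0.028 -0.035 -0.039" --spin '[0,0,0,0,0]'

```text
time: 20.7
tcp_pos: [0.6023, 0.084, 0.1467]
eef_rot: [-1.943, 1.657, -0.548]
ft_force: [-0.5, 0.2, -0.3]
opening: 0.001
```

```bash
python3 -c "
from h import *
lipz();mf();plan((-122,-15,160),(-112,-15,180),(-100,-15,200),(-80,-15,226),(-56,-15,247))"
```

```text
side [253.9 171.3] 0.92
wrist [247.5 256.1] 0.59
lip [-126.8    1.6  157.4] angle 0.29418966006833935
mill p [-127.4  -14.5  142.6] F mill -0.1 -0.9 -1.4 tq [-0.14  0.42 -0.06]
t 20.9 q [-0.012 -0.236  2.25   0.292  0.488  1.186] p [0.6003 0.0843 0.1426] F [ 0.  -0.9 -1.4] tilt 0.669 az 0.208
[[ 0.169 -0.777  0.607]
 [-0.985 -0.114  0.128]
 [-0.03  -0.619 -0.784]]
(-122, -15, 160) [0.0, -0.015, -0.01]
(-112, -15, 180) [-0.0, -0.035, -0.02]
(-100, -15, 200) [-0.001, -0.057, -0.028]
(-80, -15, 226) [-0.001, -0.089, -0.036]
(-56, -15, 247) [-0.002, -0.121, -0.038]
```

Request:
arm_command --pt "0 -0.015 -0.01" --pt "0 -0.025 -0.015" --pt "0 -0.035 -0.02" --pt "0 -0.046 -0.024" --pt "-0.001 -0.057 -0.028" --pt "-0.001 -0.073 -0.032" --pt "-0.001 -0.089 -0.036" --pt "-0.002 -0.105 -0.037" --pt "-0.002 -0.121 -0.038" --spin '[0,0,0,0,0,0,0,0,0]'

```text
time: 21.8
tcp_pos: [0.6722, 0.0951, 0.2489]
eef_rot: [-1.946, 1.659, -0.545]
ft_force: [-1.0, 1.0, -0.9]
opening: 0.002
```

```bash
python3 -c "
from h import *
lipz();mf();plan((-42,-15,259),(-28,-15,269),(0,-15,279),(20,-15,286),(41,-15,291))"
```

```text
side [229.8 148.4] 0.96
wrist [245.7 255.4] 0.58
lip [-53.5   2.1 265.6] angle 0.9154912322407641
mill p [-55.3 -15.  248.2] F mill -0.3 -0.8 -0.5 tq [-0.06  0.29  0.06]
t 22.0 q [ 0.011 -0.174  2.01   0.2    0.655  1.305] p [0.6716 0.095  0.2482] F [-0.1 -0.8 -0.5] tilt 0.67 az 0.207
[[ 0.168 -0.776  0.608]
 [-0.985 -0.114  0.128]
 [-0.03  -0.621 -0.784]]
(-42, -15, 259) [-0.0, -0.017, -0.0]
(-28, -15, 269) [-0.0, -0.034, 0.001]
(0, -15, 279) [-0.0, -0.062, 0.01]
(20, -15, 286) [-0.0, -0.082, 0.017]
(41, -15, 291) [0.0, -0.102, 0.026]
```

Request:
arm_command --pt "0 -0.017 0" --pt "0 -0.034 0.001" --pt "0 -0.048 0.005" --pt "0 -0.062 0.01" --pt "0 -0.072 0.014" --pt "0 -0.082 0.017" --pt "0 -0.092 0.022" --pt "0 -0.102 0.026" --pt "0 -0.102 0.026" --spin '[0,0,0,0,0,0,0,0,0]'

```text
time: 22.9
tcp_pos: [0.7671, 0.1101, 0.2905]
eef_rot: [-1.947, 1.66, -0.544]
ft_force: [-1.0, -0.5, 0.5]
opening: -0.001
```

```bash
python3 -c "
from h import *
lipz();mf();st()
p=imaging.read_camera('side');save(p,'s14')
p=imaging.read_camera('top');save(p,'t14')"
```

```text
side [191.3 158. ] 0.85
wrist [244.7 229.9] 0.62
lip [ 49.    2.4 314. ] angle 1.450048827384881
mill p [ 40.  -14.7 289.7] F mill -0.1 0.4 0.2 tq [-0.05  0.26 -0.02]
t 23.1 q [0.034 0.015 1.761 0.165 0.712 1.358] p [0.7656 0.1099 0.2897] F [-0.2  0.4  0.2] tilt 0.668 az 0.208
[[ 0.169 -0.777  0.606]
 [-0.985 -0.114  0.128]
 [-0.03  -0.619 -0.785]]
```

View pics/s14.png

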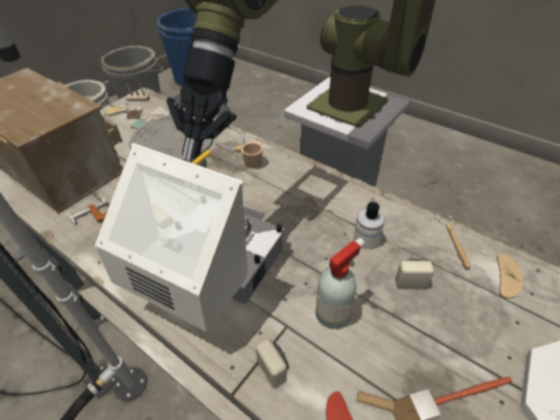

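View pics/t14.png

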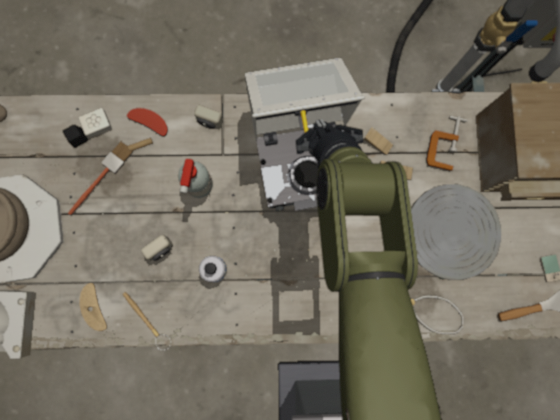

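The guard has fallen open (top view: guard at (303,85), deck and seat bare), and the force is zero. Retracting.

Request:
arm_command --pt "0 0 -0.04" --pt "0 0 -0.08" --pt "0 0.01 -0.1" --pt "0 0.05 -0.1" --pt "0 0.1 -0.1" --spin '[0,0,0,0,0]'

```text
time: 23.7
tcp_pos: [0.6278, 0.0856, 0.3099]
eef_rot: [-1.944, 1.656, -0.548]
ft_force: [-0.5, -0.0, -0.4]
opening: 0.002
```

```bash
python3 -c "
from h import *
s,M=st()
z=M[:,2];h=np.cross(z,[0,0,1]);h/=np.linalg.norm(h);h*=np.sign(h@M[:,0]);print('spin',np.degrees(np.arctan2(h@M[:,1],h@M[:,0])))
print(tool(M,np.array([.45,.2,.25])-s['tcp_pos']))
a=imaging.read_camera('side');b=imaging.read_camera('top')
for t,z in [('jar_foot',0),('jar_grip',.099),('timer',0),('spray_bottle',0),('cup_test_b',0),('seat',.0835)]:
  for p in (a,b):
    for q in models.place_of(p,t)[:1]: print(t,np.round(q['pixel'],1),round(q['p'],2),atz(p,q['pixel'],z).round(4))
for t in ('lip',):
  r=[ray(p,models.place_of(p,t)[0]['pixel']) for p in (a,b) if models.place_of(p,t)]
  if len(r)==2:
    w=wm(tri(r));print(w,np.arctan2(w[2]-100,80-w[0])+.023)
save(a,'s15');save(b,'t15')
"
```

```text
t 23.7 q [-0.008 -0.328  2.031  0.189  0.783  1.314] p [0.6278 0.0856 0.3099] F [-0.5 -0.  -0.4] tilt 0.675 az 0.206
[[ 0.169 -0.773  0.611]
 [-0.985 -0.114  0.128]
 [-0.029 -0.624 -0.781]]
spin -2.681442411856843
[-0.141   0.1618 -0.0473]
jar_foot [366.6 242.1] 0.67 [0.5006 0.3438 0.    ]
jar_foot [212.6 267. ] 0.67 [0.5026 0.3436 0.    ]
jar_grip [373.  212.6] 0.82 [0.5027 0.3448 0.099 ]
jar_grip [208.  269.5] 0.87 [0.494  0.3433 0.099 ]
timer [410.2 282.6] 0.58 [0.5452 0.4698 0.    ]
timer [164.3 248.5] 0.9 [0.5491 0.4596 0.    ]
spray_bottle [332.3 311.2] 0.59 [0.6992 0.3746 0.    ]
spray_bottle [195.8 184.6] 0.91 [0.7047 0.3847 0.    ]
cup_test_b [251. 163.] 0.56 [ 0.433  -0.0604  0.    ]
seat [229.9 226.6] 0.72 [0.7021 0.1159 0.0835]
seat [308.6 173.9] 0.84 [0.7102 0.1133 0.0835]
[131.09457243   5.32930525 312.2994345 ] 1.8299768026107355
```

View pics/s15.png

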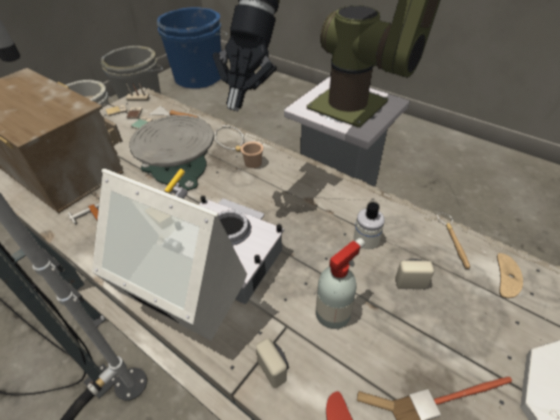

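View pics/t15.png

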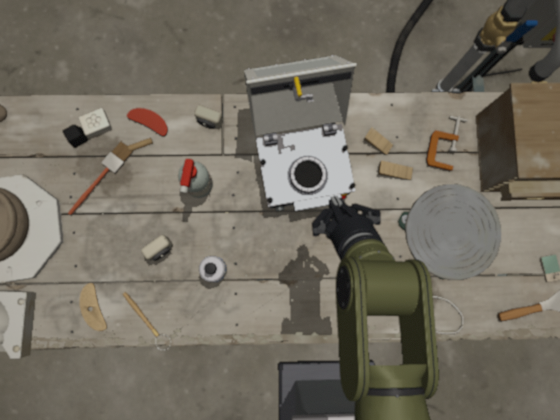

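Request:
arm_command --pt "-0.04 0.04 -0.02" --pt "-0.08 0.08 -0.03" --pt "-0.12 0.12 -0.04" --pt "-0.14 0.16 -0.05" --pt "-0.14 0.2 -0.05" --pt "-0.14 0.2 -0.05" --spin '[-1,-2,-3,-3,-3,-3]' --jaw 0

```text
time: 25.2
tcp_pos: [0.413, 0.1946, 0.2188]
eef_rot: [-2.005, 1.614, -0.556]
ft_force: [-0.2, -0.8, -0.9]
opening: 0.5
```

```bash
python3 -c "
from h import *
s,M=st()"
```

```text
t 25.2 q [ 0.39  -0.78   2.454 -0.151  0.822  1.812] p [0.413  0.1946 0.2188] F [-0.2 -0.8 -0.9] tilt 0.66 az 0.21
[[ 0.212 -0.772  0.599]
 [-0.977 -0.17   0.128]
 [ 0.003 -0.613 -0.79 ]]
```

Request:
arm_command --pt "0 1 0" --spin '[0]'

```text
time: 25.3
tcp_pos: [0.3813, 0.1873, 0.1982]
eef_rot: [-1.993, 1.61, -0.565]
ft_force: [-1.0, -0.6, 2.0]
opening: 0.502
```

Request:
arm_command --pt "0 1 -0.8" --spin '[0]'

```text
time: 25.4
tcp_pos: [0.3417, 0.1851, 0.1886]
eef_rot: [-2.007, 1.63, -0.561]
ft_force: [-0.2, 1.4, 1.1]
opening: 0.504
```

Request:
arm_command --pt "0 1 -0.8" --spin '[0]'

```text
time: 25.5
tcp_pos: [0.318, 0.2021, 0.1884]
eef_rot: [-2.016, 1.65, -0.571]
ft_force: [1.0, 1.6, -0.5]
opening: 0.5
```

```bash
python3 -c "
from h import *
s,M=st()"
```

```text
t 25.5 q [ 0.62  -1.023  2.6   -0.319  1.001  2.087] p [0.318  0.2021 0.1884] F [ 1.   1.6 -0.5] tilt 0.639 az 0.161
[[ 0.19  -0.786  0.589]
 [-0.981 -0.166  0.096]
 [ 0.023 -0.596 -0.803]]
```

```bash
python3 -c "
from h import *
s,M=st();print(tool(M,np.array([.4,.25,.25])-s['tcp_pos']),tool(M,np.array([.5,.3435,.2])-s['tcp_pos']))"
```

```text
t 25.5 q [ 0.62  -1.023  2.6   -0.319  1.001  2.087] p [0.318  0.2021 0.1884] F [ 1.   1.6 -0.5] tilt 0.639 az 0.161
[[ 0.19  -0.786  0.589]
 [-0.981 -0.166  0.096]
 [ 0.023 -0.596 -0.803]]
[-0.03   -0.1091  0.0034] [-0.1039 -0.1734  0.1113]
```

Request:
arm_command --pt "-0.02 -0.045 0" --pt "-0.04 -0.09 0.01" --pt "-0.06 -0.13 0.04" --pt "-0.08 -0.16 0.08" --pt "-0.104 -0.173 0.111" --pt "-0.104 -0.173 0.111" --spin '[1,2,2,2,2,2]'

```text
time: 26.1
tcp_pos: [0.5015, 0.3478, 0.1974]
eef_rot: [-1.992, 1.679, -0.555]
ft_force: [-0.8, -1.0, -1.7]
opening: 0.5
```

```bash
python3 -c "
from h import *
s,M=st()
p=imaging.read_camera('wrist');save(p,'w16')
for t,z in (('jar_grip',.099),('jar_foot',0)):
  for q in models.place_of(p,t)[:2]: print(t,q,atz(p,q['pixel'],z,True))
"
```

```text
t 26.1 q [ 0.644 -0.228  2.133 -0.435  0.707  2.301] p [0.5015 0.3478 0.1974] F [-0.8 -1.  -1.7] tilt 0.634 az 0.164
[[ 0.168 -0.794  0.584]
 [-0.986 -0.138  0.097]
 [ 0.004 -0.592 -0.806]]
jar_grip {'pixel': [290.9, 293.2], 'p': 0.62} [0.49471555 0.33880523 0.099     ]
```

View pics/w16.png

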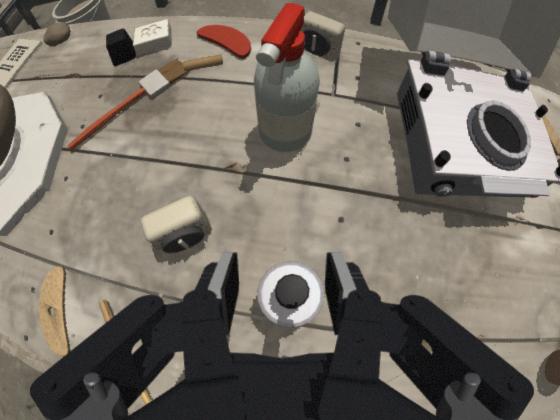

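```bash
python3 -c "
from h import *
p=imaging.read_camera('wrist')
print('lid',atz(p,(290,294),.077,True),'grip',atz(p,(291.5,290),.114,True))
# seat
c=p['pixels'][80:190,440:560];im=cv2.resize(c,None,fx=6,fy=5,interpolation=cv2.INTER_CUBIC);cv2.imwrite('pics/w16s.png',im[:,:,::-1])
c=p['pixels'][240:340,230:350];cv2.imwrite('pics/w16j.png',cv2.resize(c,None,fx=6,fy=6,interpolation=cv2.INTER_CUBIC)[:,:,::-1])
b=imaging.read_camera('top');save(b,'t16');cv2.imwrite('pics/t16s.png',cv2.resize(b['pixels'][120:220,250:370],None,fx=6,fy=6,interpolation=cv2.INTER_CUBIC)[:,:,::-1])
"
```

```text
lid [0.49609691 0.33850934 0.077     ] grip [0.49627511 0.33824568 0.114     ]
```

View pics/w16s.png

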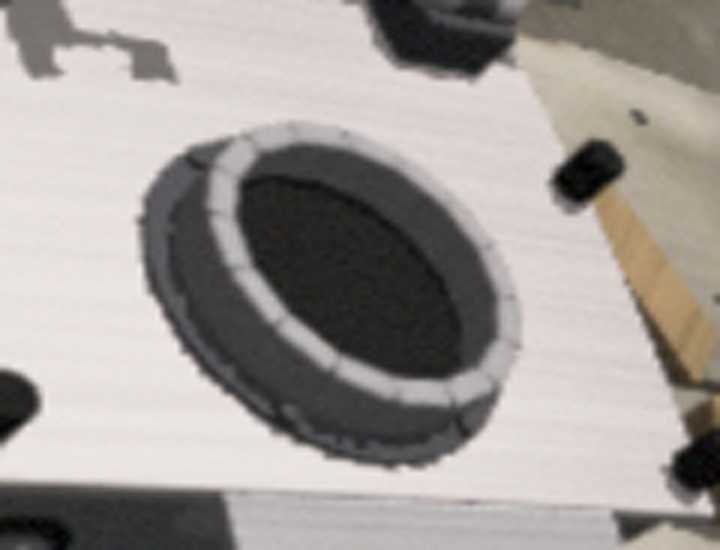

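View pics/w16j.png

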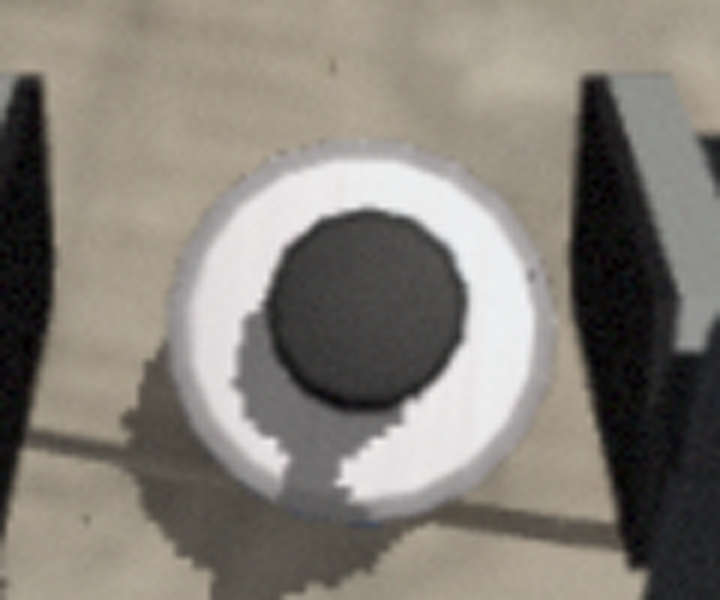

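View pics/t16s.png

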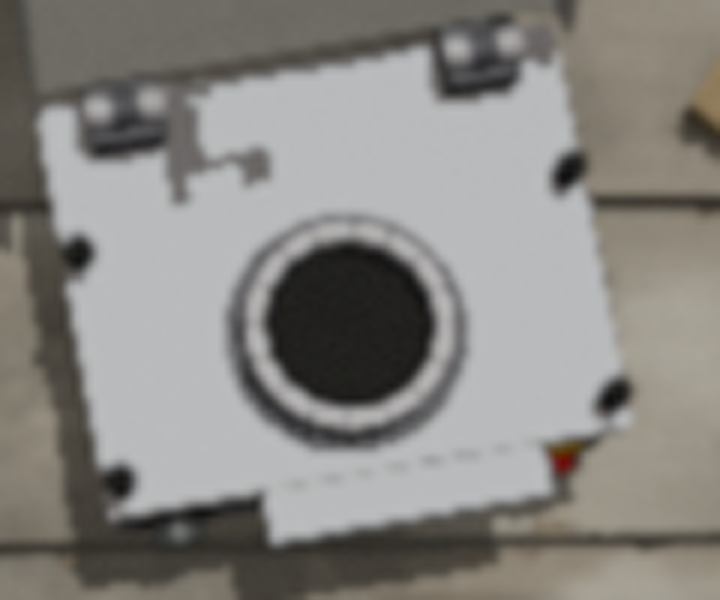

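```bash
python3 -c "
from h import *
p=imaging.read_camera('wrist');b=imaging.read_camera('top');a=imaging.read_camera('side')
print('seat wrist',atz(p,(500.7,132.8),.099,True),'top',atz(b,(308.4,173.8),.099), 'pred',mw(-17,0,99))
print('jar wrist',atz(p,(291.2,291.3),.114,True),atz(p,(290.3,294.7),.077,True))
cv2.imwrite('pics/t16j.png',cv2.resize(np.hstack([a['pixels'][190:290,180:280],a['pixels'][190:290,330:430]]),None,fx=4,fy=5,interpolation=cv2.INTER_CUBIC)[:,:,::-1])
s,M=st();print(readout.state()['opening'])
"
```

```text
seat wrist [0.70518916 0.11684392 0.099     ] top [0.70716338 0.11506177 0.099     ] pred [0.70708536 0.11571685 0.099     ]
jar wrist [0.49548821 0.33839561 0.114     ] [0.49587872 0.33832976 0.077     ]
t 26.5 q [ 0.644 -0.252  2.138 -0.434  0.709  2.3  ] p [0.4995 0.3464 0.2082] F [-0.7  1.  -0.3] tilt 0.649 az 0.174
[[ 0.168 -0.786  0.595]
 [-0.986 -0.132  0.104]
 [-0.004 -0.604 -0.797]]
0.49989341651599084
```

View pics/t16j.png

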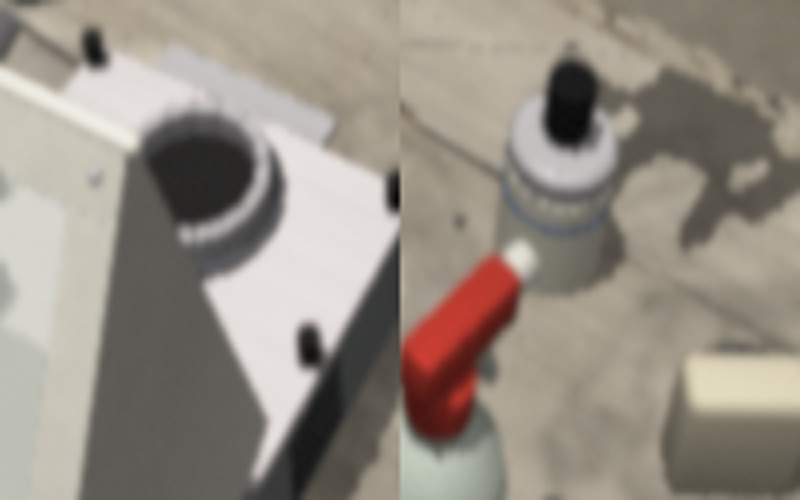

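```bash
python3 -c "
from h import *
a=imaging.read_camera('side');b=imaging.read_camera('top');p=imaging.read_camera('wrist')
print('side grip top',atz(a,(373,205),.114),'lid',atz(a,(370.75,219),.077))
def dark(pic,box,th):
    x0,y0,x1,y1=box;g=cv2.cvtColor(pic['pixels'][y0:y1,x0:x1],cv2.COLOR_RGB2GRAY);m=(g<th).astype(np.uint8)
    n,l,s,c=cv2.connectedComponentsWithStats(m)
    i=1+np.argmax(s[1:,4]);print(s[i],c[i]+[x0,y0]);return c[i]+[x0,y0]
def white(pic,box,th):
    x0,y0,x1,y1=box;g=cv2.cvtColor(pic['pixels'][y0:y1,x0:x1],cv2.COLOR_RGB2GRAY);m=(g>th).astype(np.uint8)
    n,l,s,c=cv2.connectedComponentsWithStats(m)
    i=1+np.argmax(s[1:,4]);q=s[i];print(q);return (x0+q[0]+(q[2]-1)/2,y0+q[1]+(q[3]-1)/2)
c=dark(b,(198,256,226,284),70);print('top grip',atz(b,c,.112))
c=white(b,(190,245,235,295),150);print('top lid',c,atz(b,c,.077))
c=dark(p,(268,265,315,320),80);print('w grip',c,atz(p,c,.112,True))
c=white(p,(245,245,330,340),190);print('w lid',c,atz(p,c,.077,True))
st()
"
```

```text
side grip top [0.49715747 0.33943605 0.114     ] lid [0.50158902 0.34249457 0.077     ]
[  2   8  26  20 286] [214.11538462 275.55244755]
top grip [0.48028638 0.32843689 0.112     ]
[ 10  12  23  22 161]
top lid (np.float64(211.0), np.float64(267.5)) [0.4990333  0.33903746 0.077     ]
[  6  10  33  34 833] [290.11644658 291.46338535]
w grip [290.11644658 291.46338535] [0.49487923 0.33909099 0.112     ]
[  17   21   57   57 1293]
w lid (np.float64(290.0), np.float64(294.0)) [0.49591396 0.33858233 0.077     ]
t 26.65 q [ 0.644 -0.251  2.139 -0.435  0.709  2.3  ] p [0.4994 0.3464 0.207 ] F [-0.2 -0.2 -0.5] tilt 0.647 az 0.173
[[ 0.168 -0.787  0.594]
 [-0.986 -0.133  0.104]
 [-0.003 -0.603 -0.798]]
```

```bash
python3 -c "
from h import *
s,M=st()
for z in (.15,.107): print(tool(M,np.array([.4975,.339,z])-s['tcp_pos']))"
```

```text
t 26.65 q [ 0.644 -0.251  2.139 -0.435  0.709  2.3  ] p [0.4994 0.3464 0.207 ] F [-0.2 -0.2 -0.5] tilt 0.647 az 0.173
[[ 0.168 -0.787  0.594]
 [-0.986 -0.133  0.104]
 [-0.003 -0.603 -0.798]]
[0.0071 0.0369 0.0436]
[0.0072 0.0628 0.0779]
```

Request:
arm_command --pt "0.007 0.018 0.022" --pt "0.007 0.037 0.044" --pt "0.007 0.045 0.055" --pt "0.007 0.055 0.067" --pt "0.007 0.063 0.078" --pt "0.007 0.063 0.078" --spin '[0,0,0,0,0,0]'

```text
time: 27.25
tcp_pos: [0.4963, 0.3384, 0.103]
eef_rot: [-1.984, 1.674, -0.557]
ft_force: [-0.6, -0.9, 0.1]
opening: 0.5
```

```bash
python3 -c "
from h import *
p=imaging.read_camera('wrist');s,M=st();save(p,'w17')"
```

```text
t 27.3 q [ 0.634 -0.129  2.225 -0.565  0.525  2.455] p [0.497  0.339  0.1045] F [-0.7 -0.9  0.1] tilt 0.644 az 0.17
[[ 0.169 -0.788  0.592]
 [-0.986 -0.134  0.102]
 [-0.001 -0.6   -0.8  ]]
```

View pics/w17.png

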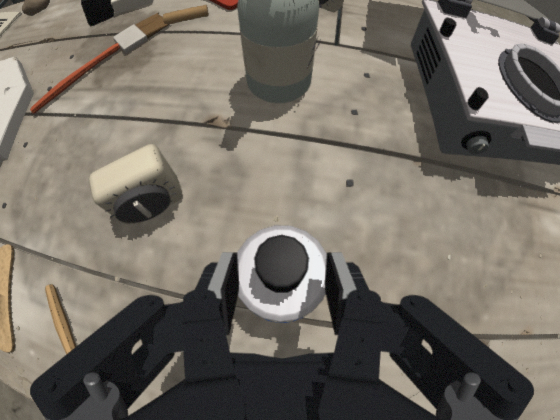

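```bash
python3 -c "
from h import *
p=imaging.read_camera('wrist');s,M=st()
w=atz(p,(281.5,261),.114,True);print('grip',w,(M.T@(w-s['tcp_pos'])).round(4));w=atz(p,(282,273),.077,True);print('lid',w)"
```

```text
t 27.35 q [ 0.634 -0.13   2.224 -0.565  0.525  2.455] p [0.4975 0.3394 0.1056] F [-0.3  0.5  0.1] tilt 0.645 az 0.171
[[ 0.169 -0.788  0.593]
 [-0.986 -0.134  0.103]
 [-0.001 -0.602 -0.799]]
grip [0.49620935 0.3388324  0.114     ] [ 0.0003 -0.0039 -0.0075]
lid [0.49587007 0.33853127 0.077     ]
```

Request:
arm_command --pt "0 0 0" --pt "0 0 0" --pt "0 0 0" --pt "0 0 0" --pt "0 0 0" --pt "0 0 0" --spin '[0,0,0,0,0,0]' --jaw -1

```text
time: 27.95
tcp_pos: [0.4983, 0.3397, 0.1071]
eef_rot: [-1.979, 1.67, -0.558]
ft_force: [-0.9, -1.9, 5.8]
opening: 0.243
```

```bash
python3 -c "
from h import *
s,M=st();print(s['opening'])
for z in (.13,.22): print(tool(M,s['tcp_pos']*[1,1,0]+[0,0,z]-s['tcp_pos']))"
```

```text
t 27.95 q [ 0.634 -0.131  2.223 -0.566  0.525  2.455] p [0.4983 0.3397 0.1071] F [-0.9 -1.9  5.8] tilt 0.648 az 0.172
[[ 0.169 -0.786  0.595]
 [-0.986 -0.133  0.104]
 [-0.002 -0.603 -0.797]]
0.24292264245487172
[-0.0001 -0.0138 -0.0183]
[-0.0003 -0.0682 -0.09  ]
```

Request:
arm_command --pt "0 -0.003 -0.004" --pt "0 -0.008 -0.01" --pt "0 -0.014 -0.018" --pt "0 -0.014 -0.018" --spin '[0,0,0,0]'

```text
time: 28.35
tcp_pos: [0.4981, 0.3397, 0.1297]
eef_rot: [-1.979, 1.671, -0.557]
ft_force: [1.3, -0.3, -4.6]
opening: 0.237
```

```bash
python3 -c "
from h import *
p=imaging.read_camera('wrist');s,M=st();print(s['opening'],s['wrist_torque']);save(p,'w18');p=imaging.read_camera('side');cv2.imwrite('pics/s18.png',cv2.resize(p['pixels'][130:280,310:460],None,fx=4,fy=4,interpolation=cv2.INTER_CUBIC)[:,:,::-1])"
```

```text
t 28.4 q [ 0.634 -0.166  2.21  -0.523  0.566  2.406] p [0.498  0.3395 0.1291] F [ 0.5  0.8 -5.9] tilt 0.646 az 0.172
[[ 0.168 -0.787  0.593]
 [-0.986 -0.133  0.103]
 [-0.002 -0.602 -0.798]]
0.2391043864288141 [-0.17558455  0.74687449  0.07169036]
```

View pics/w18.png

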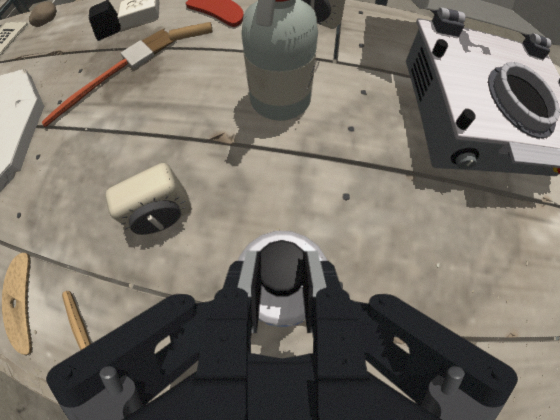

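View pics/s18.png

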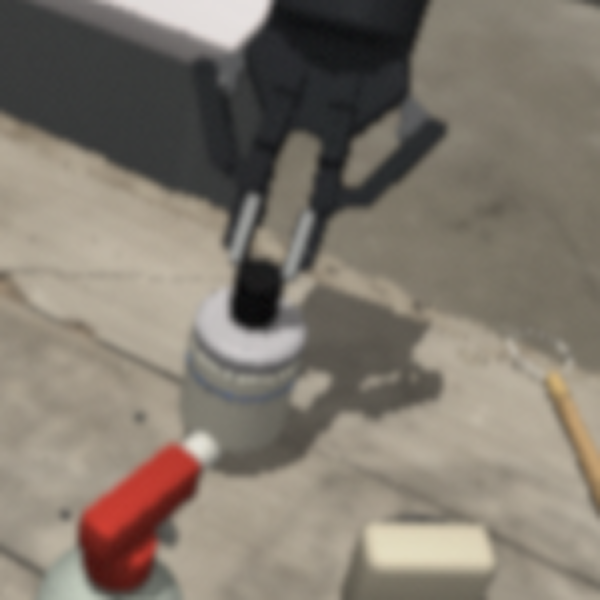

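The jar is held and upright: the grip is between the pads at (282,268) in the wrist view, and the wrist carries about 5 N. I'll lift it and carry it over the seat.

```bash
python3 -c "
from h import *
s,M=st();a=s['tcp_pos'];b=np.array([.709,.1165,.255])
print(tool(M,np.array([a[0],a[1],.2])-a),tool(M,np.array([.51,.33,.25])-a),tool(M,np.array([.6,.23,.255])-a),tool(M,b-a))"
```

```text
t 28.45 q [ 0.634 -0.166  2.211 -0.524  0.567  2.406] p [0.4977 0.3393 0.1284] F [-0.3  0.3 -5.3] tilt 0.645 az 0.171
[[ 0.168 -0.788  0.593]
 [-0.986 -0.133  0.103]
 [-0.002 -0.602 -0.799]]
[-0.0001 -0.0431 -0.0572] [ 0.011  -0.0816 -0.0908] [ 0.1247 -0.1422 -0.0517] [ 0.2549 -0.2129  0.0012]
```

Request:
arm_command --pt "0 -0.011 -0.014" --pt "0 -0.022 -0.029" --pt "0 -0.043 -0.057" --pt "0.003 -0.062 -0.075" --pt "0.011 -0.082 -0.091" --pt "0.028 -0.092 -0.085" --pt "0.05 -0.103 -0.077" --pt "0.075 -0.116 -0.069" --pt "0.1 -0.129 -0.06" --pt "0.125 -0.142 -0.052" --pt "0.15 -0.156 -0.042" --pt "0.165 -0.164 -0.036" --spin '[0,0,0,0,0,0,0,0,0,0,0,0]'

```text
time: 29.65
tcp_pos: [0.634, 0.1927, 0.254]
eef_rot: [-1.982, 1.675, -0.557]
ft_force: [1.0, 0.7, -5.3]
opening: 0.24
```

```bash
python3 -c "
from h import *
s,M=st();a=s['tcp_pos'];b=np.array([.709,.1165,.255])
print(tool(M,b-a))"
```

```text
t 29.65 q [ 0.23  -0.203  2.016 -0.058  0.687  1.666] p [0.634  0.1927 0.254 ] F [ 1.   0.7 -5.3] tilt 0.643 az 0.168
[[ 0.167 -0.789  0.591]
 [-0.986 -0.133  0.1  ]
 [-0.    -0.6   -0.8  ]]
[ 0.0877 -0.0496  0.0359]
```

Request:
arm_command --pt "0.018 -0.01 0.007" --pt "0.036 -0.02 0.014" --pt "0.054 -0.03 0.022" --pt "0.07 -0.04 0.029" --pt "0.082 -0.046 0.034" --pt "0.088 -0.05 0.036" --pt "0.088 -0.05 0.036" --spin '[0,0,0,0,0,0,0]'

```text
time: 30.35
tcp_pos: [0.7089, 0.1176, 0.2553]
eef_rot: [-1.982, 1.674, -0.556]
ft_force: [-0.6, 0.3, -5.8]
opening: 0.239
```

```bash
python3 -c "
from h import *
p=imaging.read_camera('wrist');s,M=st();save(p,'w19')
a=imaging.read_camera('side');cv2.imwrite('pics/s19.png',cv2.resize(a['pixels'][80:280,150:350],None,fx=3,fy=3,interpolation=cv2.INTER_CUBIC)[:,:,::-1])
b=imaging.read_camera('top');cv2.imwrite('pics/t19.png',cv2.resize(b['pixels'][110:230,250:390],None,fx=5,fy=5,interpolation=cv2.INTER_CUBIC)[:,:,::-1])
for p,f,n in ((p,True,'w'),(a,False,'s'),(b,False,'t')):
  for t in ('jar_foot','jar_grip','seat'):
    for q in models.place_of(p,t)[:1]: print(n,t,np.round(q['pixel'],1),round(q['p'],2),atz(p,q['pixel'],{'seat':.0835,'jar_foot':s['tcp_pos'][2]-.107,'jar_grip':s['tcp_pos'][2]-.008}[t],f).round(4))
"
```

```text
t 30.4 q [ 0.066 -0.077  1.902  0.1    0.678  1.411] p [0.7085 0.1183 0.2554] F [-0.4  0.5 -5.3] tilt 0.643 az 0.171
[[ 0.168 -0.789  0.591]
 [-0.986 -0.134  0.102]
 [-0.002 -0.6   -0.8  ]]
w jar_grip [285.6 269.7] 0.6 [0.707  0.1152 0.2474]
s jar_foot [227.8 204.2] 0.96 [0.6994 0.1174 0.1484]
s jar_grip [218.9 168.1] 0.83 [0.7083 0.1189 0.2474]
s seat [229.6 229.2] 0.79 [0.7079 0.1204 0.0835]
t jar_grip [309.3 158.5] 0.63 [0.7068 0.1247 0.2474]
```

View pics/w19.png

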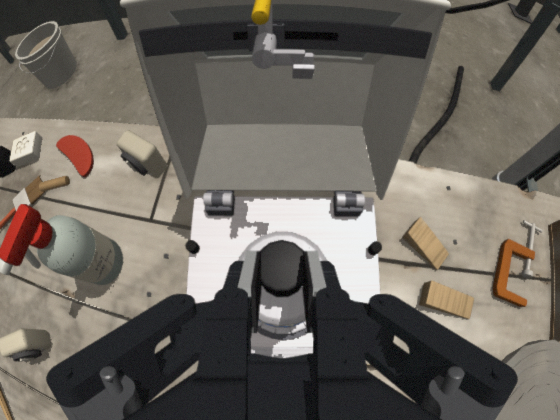

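View pics/s19.png

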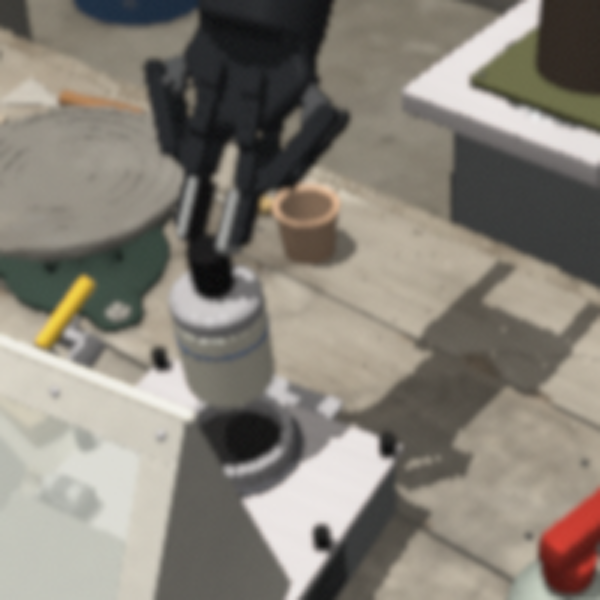

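View pics/t19.png

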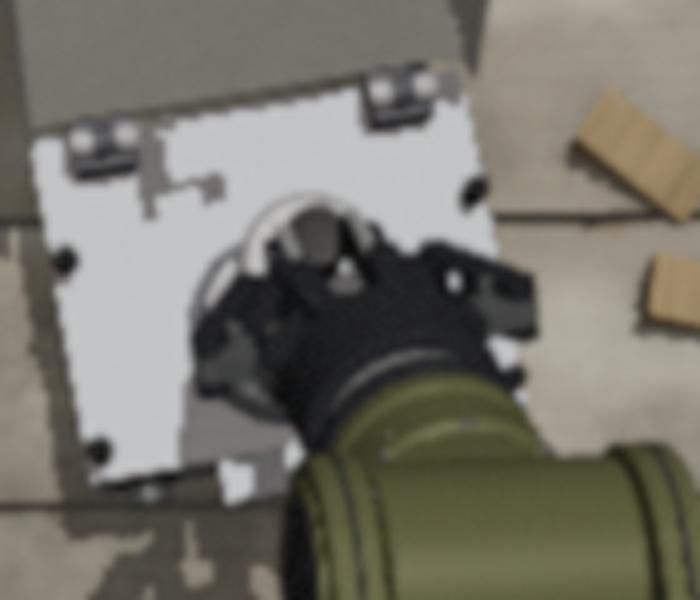

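```bash
python3 -c "
from h import *
p=imaging.read_camera('side');s,M=st();zf=s['tcp_pos'][2]-.107
x,y=.7062,.1170
for h in (0,.02,.06,.077,.084,.112):
    c=np.array(proj(p,(x,y,zf+h))); print(h,c.round(1),((c-[150,80])*3).round(0))
# silhouette width overlay
im=cv2.resize(p['pixels'][140:230,180:270],None,fx=7,fy=6.6,interpolation=cv2.INTER_CUBIC)[:,:,::-1].copy()
def d(pt): return int((pt[0]-180)*7),int((pt[1]-140)*6.6)
th=np.linspace(0,2*np.pi,60)
for h,r in ((0,.03),(.077,.0295),(.112,.0135)):
    pts=np.array([d(proj(p,(x+r*np.cos(t),y+r*np.sin(t),zf+h))) for t in th]);cv2.polylines(im,[pts],True,(0,255,0),1)
cv2.imwrite('pics/s20.png',im)
"
```

```text
t 31.0 q [ 0.066 -0.078  1.901  0.1    0.678  1.411] p [0.7088 0.1185 0.2564] F [-0.6 -0.4 -5.6] tilt 0.645 az 0.171
[[ 0.169 -0.788  0.592]
 [-0.986 -0.134  0.102]
 [-0.001 -0.601 -0.799]]
0 [225.3 205.7] [226. 377.]
0.02 [224.1 198.4] [222. 355.]
0.06 [221.5 183. ] [215. 309.]
0.077 [220.4 176. ] [211. 288.]
0.084 [219.9 173.1] [210. 279.]
0.112 [217.9 161. ] [204. 243.]
```

View pics/s20.png

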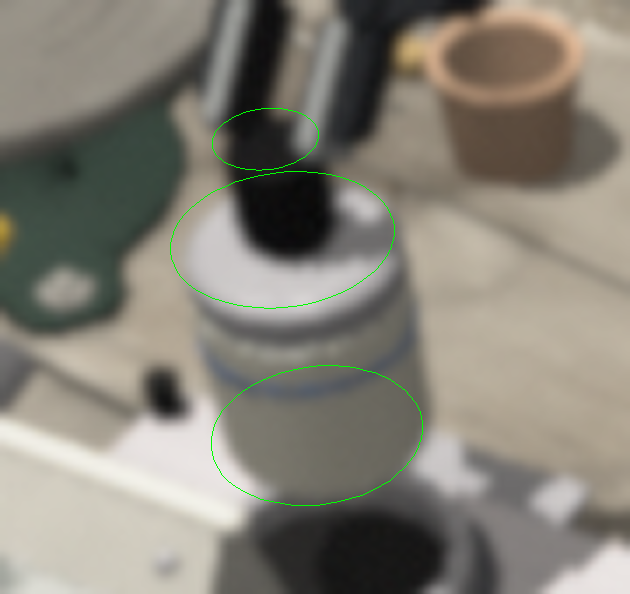

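```bash
python3 -c "
from h import *
p=imaging.read_camera('wrist');s,M=st();t=s['tcp_pos']
im=cv2.resize(p['pixels'][225:355,215:350],None,fx=5,fy=4.5,interpolation=cv2.INTER_CUBIC)[:,:,::-1].copy()
K=p['mtx'];T=p['cam_to_world']
def pf(w):
    c=T[:3,:3].T@(np.array(w)-T[:3,3]);v=np.array([c[0],-c[1],-c[2]]);r=np.hypot(v[0],v[1]);th=np.arctan2(r,v[2])
    return K[0,2]+K[0,0]*th*v[0]/r,K[1,2]+K[1,1]*th*v[1]/r
x,y=t[0]-.0022,t[1]-.0012
zf=t[2]-.107
th=np.linspace(0,2*np.pi,60)
for tilt,col in ((0,(0,255,0)),(.08,(0,0,255))):
  for h,r in ((0,.03),(.077,.0295),(.112,.0135)):
    dx=tilt*(h-.099)
    c=np.array([x,y,zf+h])+dx*MX
    pts=np.array([[(q[0]-215)*5,(q[1]-225)*4.5] for q in (pf(c+[r*np.cos(a),r*np.sin(a),0]) for a in th)]).astype(int);cv2.polylines(im,[pts],True,col,1)
for c,z,r in (((.7068,.1155),.099,.033),((.7068,.1155),.099,.040)):
    pts=np.array([[(q[0]-215)*5,(q[1]-225)*4.5] for q in (pf([c[0]+r*np.cos(a),c[1]+r*np.sin(a),z]) for a in th)]).astype(int);cv2.polylines(im,[pts],True,(255,0,0),1)
cv2.imwrite('pics/w20.png',im)
"
```

```text
t 31.05 q [ 0.066 -0.078  1.901  0.1    0.678  1.411] p [0.7088 0.1185 0.2563] F [ 0.4  0.1 -4.8] tilt 0.645 az 0.171
[[ 0.168 -0.788  0.592]
 [-0.986 -0.134  0.102]
 [-0.001 -0.601 -0.799]]
```

View pics/w20.png

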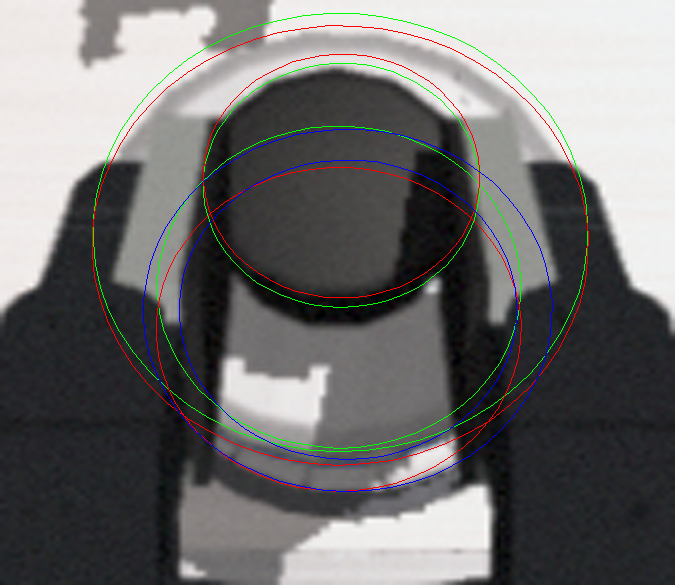

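```bash
python3 -c "
import cv2
im=cv2.imread('pics/w17.png')[215:345,215:350];cv2.imwrite('pics/w17c.png',cv2.resize(im,None,fx=5,fy=4.5,interpolation=cv2.INTER_CUBIC))"
```

```text
(no output)
```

View pics/w17c.png

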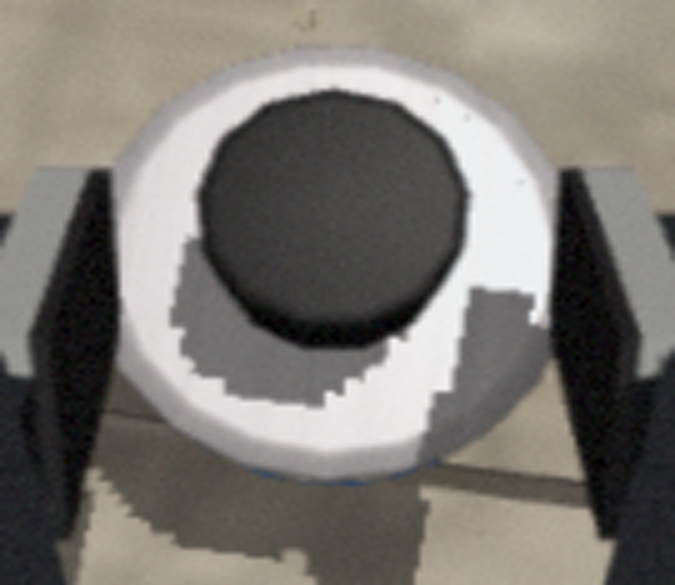

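The overlay suggests the jar hangs about 0.03–0.05 rad off upright, with its foot about 3–4 mm toward the robot. I'll shift slightly and lower until the foot is just above the rim.

```bash
python3 -c "
from h import *
s,M=st();a=s['tcp_pos']
for b in ([.7108,.1172,.23],[.7108,.1172,.2115]): print(tool(M,np.array(b)-a))"
```

```text
t 31.05 q [ 0.066 -0.078  1.901  0.1    0.678  1.411] p [0.7088 0.1185 0.2563] F [ 0.4  0.1 -4.8] tilt 0.645 az 0.171
[[ 0.168 -0.788  0.592]
 [-0.986 -0.134  0.102]
 [-0.001 -0.601 -0.799]]
[0.0016 0.0144 0.0221]
[0.0016 0.0256 0.0369]
```

Request:
arm_command --pt "0.002 0.007 0.011" --pt "0.002 0.014 0.022" --pt "0.002 0.02 0.03" --pt "0.002 0.026 0.037" --pt "0.002 0.026 0.037" --spin '[0,0,0,0,0]'

```text
time: 31.55
tcp_pos: [0.7091, 0.1166, 0.2072]
eef_rot: [-1.984, 1.675, -0.553]
ft_force: [-0.5, -0.9, -5.3]
opening: 0.234
```

```bash
python3 -c "
from h import *
p=imaging.read_camera('side');s,M=st();t=s['tcp_pos'];zf=t[2]-.107
im=cv2.resize(p['pixels'][150:250,180:280],None,fx=7,fy=6,interpolation=cv2.INTER_CUBIC)[:,:,::-1].copy()
def d(pt): return int((pt[0]-180)*7),int((pt[1]-150)*6)
th=np.linspace(0,2*np.pi,60)
for (x,y),z,r,c in (((t[0]-.0022,t[1]-.0012),zf,.03,(0,255,0)),((t[0]-.0022,t[1]-.0012),zf+.077,.0295,(0,255,0)),((.7068,.1155),.099,.033,(255,0,0)),((.7068,.1155),.099,.040,(255,0,0))):
    pts=np.array([d(proj(p,(x+r*np.cos(a),y+r*np.sin(a),z))) for a in th]);cv2.polylines(im,[pts],True,c,1)
cv2.imwrite('pics/s21.png',im)
cv2.imwrite('pics/s21r.png',cv2.resize(p['pixels'][150:250,180:280],None,fx=7,fy=6,interpolation=cv2.INTER_CUBIC)[:,:,::-1])
w=imaging.read_camera('wrist');cv2.imwrite('pics/w21.png',cv2.resize(w['pixels'][225:355,215:350],None,fx=5,fy=4.5,interpolation=cv2.INTER_CUBIC)[:,:,::-1])
"
```

```text
t 31.6 q [ 0.063 -0.034  1.941  0.115  0.598  1.391] p [0.7098 0.1167 0.209 ] F [ 0.5  0.  -4.7] tilt 0.642 az 0.172
[[ 0.168 -0.79   0.59 ]
 [-0.986 -0.134  0.102]
 [-0.002 -0.599 -0.801]]
```

View pics/s21.png

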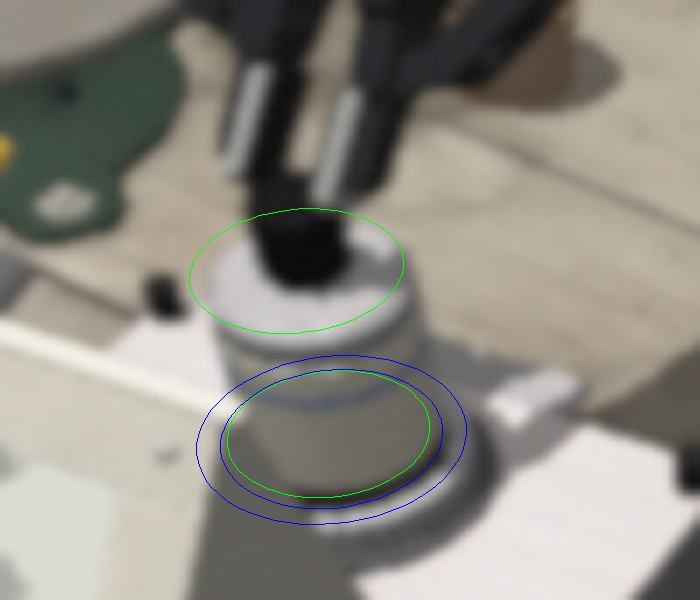

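View pics/s21r.png

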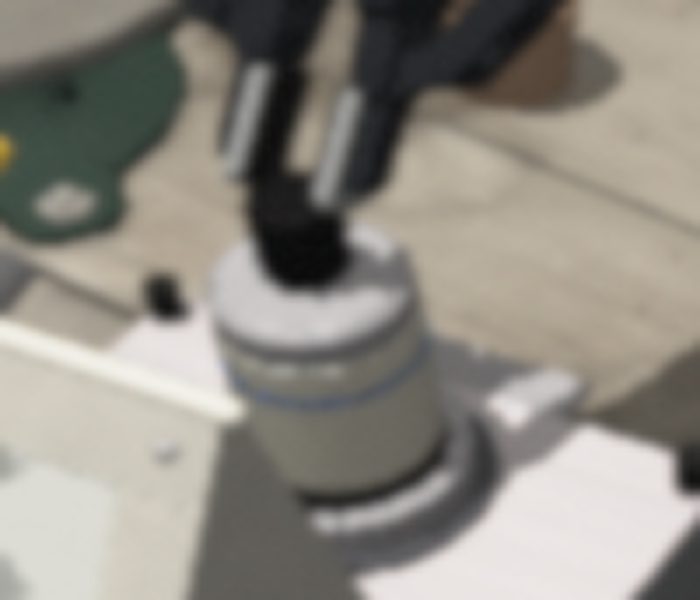

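View pics/w21.png

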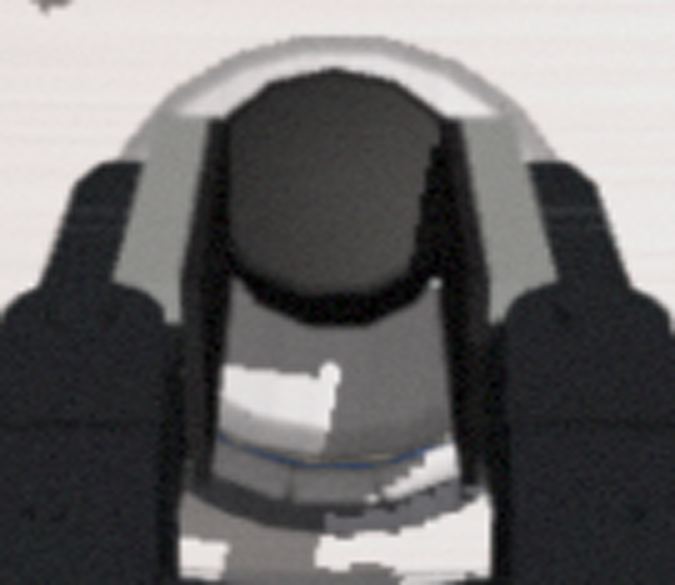

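Request:
arm_command --pt "0 0.0005 0.002" --pt "0 0.002 0.004" --pt "0 0.003 0.0055" --spin '[0,0,0]'

```text
time: 31.95
tcp_pos: [0.7117, 0.117, 0.2054]
eef_rot: [-1.98, 1.671, -0.558]
ft_force: [-1.6, -0.6, -5.4]
opening: 0.237
```

```bash
python3 -c "
from h import *
s,M=st();mf()"
```

```text
t 31.95 q [ 0.063 -0.027  1.942  0.117  0.587  1.389] p [0.7117 0.117  0.2054] F [-1.6 -0.6 -5.4] tilt 0.646 az 0.171
[[ 0.168 -0.787  0.593]
 [-0.986 -0.134  0.102]
 [-0.001 -0.602 -0.799]]
mill p [-12.2   0.5 205.4] F mill -1.7 -0.4 -5.4 tq [-0.15  0.86  0.01]
```

Request:
arm_command --pt "0 0.001 0.0016" --pt "0 0.0024 0.0032" --pt "0 0.0036 0.0048" --spin '[0,0,0]'

```text
time: 32.25
tcp_pos: [0.7115, 0.1169, 0.1988]
eef_rot: [-1.981, 1.672, -0.557]
ft_force: [-0.3, -0.4, -5.5]
opening: 0.241
```

```bash
python3 -c "
from h import *
s,M=st();mf()
p=imaging.read_camera('side');mf()
cv2.imwrite('pics/s22.png',cv2.resize(p['pixels'][150:250,180:280],None,fx=7,fy=6,interpolation=cv2.INTER_CUBIC)[:,:,::-1])"
```

```text
t 32.25 q [ 0.063 -0.021  1.948  0.119  0.576  1.387] p [0.7115 0.1169 0.1988] F [-0.3 -0.4 -5.5] tilt 0.645 az 0.171
[[ 0.168 -0.788  0.592]
 [-0.986 -0.134  0.102]
 [-0.001 -0.601 -0.799]]
mill p [-12.5   0.5 198.8] F mill -0.4 -0.3 -5.5 tq [-0.14  0.81 -0.01]
mill p [-12.7   0.6 198.2] F mill -0.3 -0.0 -4.8 tq [-0.15  0.84  0.  ]
```

View pics/s22.png

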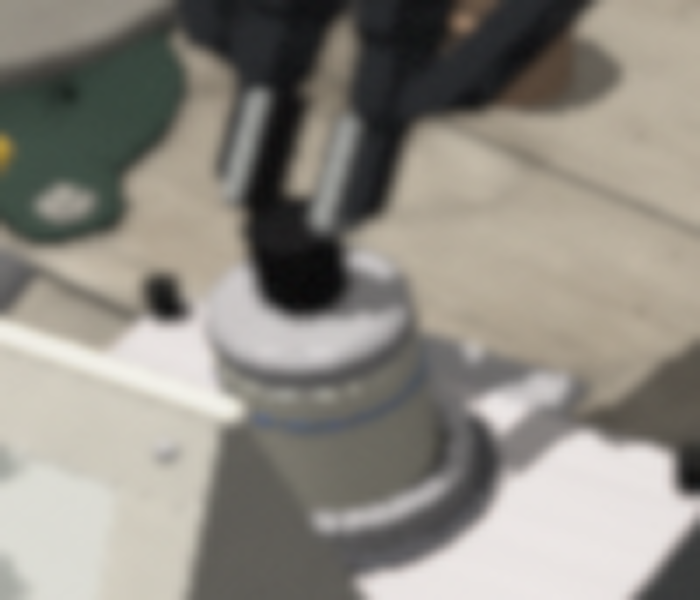

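The foot is inside the rim with no side force. I'll lower it gently to the floor.

Request:
arm_command --pt "0 0.001 0.0015" --pt "0 0.002 0.003" --pt "0 0.003 0.004" --spin '[0,0,0]'

```text
time: 32.6
tcp_pos: [0.7115, 0.1169, 0.1938]
eef_rot: [-1.981, 1.672, -0.557]
ft_force: [0.2, -0.4, -5.2]
opening: 0.236
```

Request:
arm_command --pt "0 0.0006 0.0008" --pt "0 0.0012 0.0016" --spin '[0,0]'

```text
time: 32.8
tcp_pos: [0.7115, 0.117, 0.1918]
eef_rot: [-1.981, 1.672, -0.557]
ft_force: [0.2, 0.0, -4.7]
opening: 0.239
```

```bash
python3 -c "
from h import *
mf()"
```

```text
mill p [-12.5   0.5 191.8] F mill 0.2 0.0 -4.7 tq [-0.09  0.85  0.02]
```

Request:
arm_command --pt "0 0.0006 0.0008" --pt "0 0.0009 0.0012" --spin '[0,0]'

```text
time: 33.0
tcp_pos: [0.7119, 0.117, 0.191]
eef_rot: [-1.98, 1.671, -0.558]
ft_force: [-1.0, -0.6, -3.4]
opening: 0.238
```

Request:
arm_command --pt "0 0.0006 0.0008" --pt "0 0.0009 0.0012" --spin '[0,0]'

```text
time: 33.2
tcp_pos: [0.7127, 0.117, 0.1911]
eef_rot: [-1.978, 1.67, -0.56]
ft_force: [-2.0, -0.2, 2.4]
opening: 0.239
```

Request:
arm_command --pt "0 0.0006 0.0008" --pt "0 0.0009 0.0012" --spin '[0,0]'

```text
time: 33.4
tcp_pos: [0.7135, 0.1171, 0.1912]
eef_rot: [-1.976, 1.668, -0.563]
ft_force: [-2.8, 1.1, 6.2]
opening: 0.235
```

```bash
python3 -c "
from h import *
mf()"
```

```text
mill p [-10.4   0.3 191.2] F mill -2.6 1.5 6.2 tq [0.08 0.03 0.05]
```

Seated: the floor was felt at TCP z = 191 mm, as predicted. Releasing.

Request:
arm_command --pt "0 -0.001 -0.001" --pt "0 -0.001 -0.001" --pt "0 -0.001 -0.001" --pt "0 -0.001 -0.001" --pt "0 -0.001 -0.001" --spin '[0,0,0,0,0]' --jaw 0

```text
time: 33.9
tcp_pos: [0.7116, 0.117, 0.1885]
eef_rot: [-1.981, 1.672, -0.557]
ft_force: [0.3, 0.5, -0.3]
opening: 0.496
```

```bash
python3 -c "
from h import *
s,M=st();print(s['opening']);mf()
p=imaging.read_camera('wrist');save(p,'w23')
p=imaging.read_camera('side')
cv2.imwrite('pics/s23.png',cv2.resize(p['pixels'][150:250,180:280],None,fx=7,fy=6,interpolation=cv2.INTER_CUBIC)[:,:,::-1])"
```

```text
t 33.9 q [ 0.063 -0.01   1.955  0.122  0.558  1.383] p [0.7116 0.117  0.1885] F [ 0.3  0.5 -0.3] tilt 0.645 az 0.171
[[ 0.168 -0.788  0.592]
 [-0.986 -0.134  0.102]
 [-0.001 -0.601 -0.799]]
0.49639574350994037
mill p [-12.3   0.6 188.5] F mill 0.4 0.4 -0.3 tq [-0.05  0.3  -0.05]
```

View pics/w23.png

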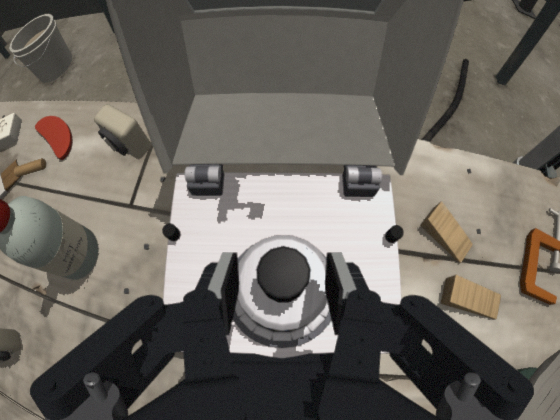

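View pics/s23.png

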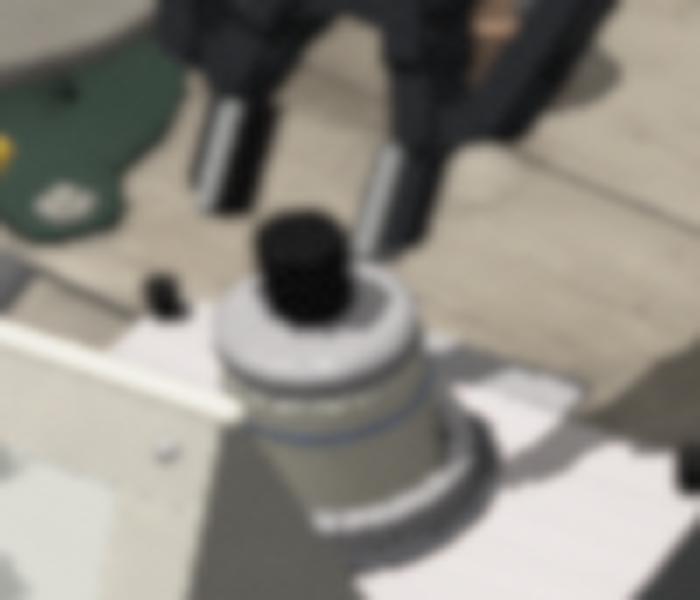

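Released: the jar stands in the seat (wrist view: grip at (284,272), clear of both pads). I'll retreat along the fingers.

Request:
arm_command --pt "0 0 -0.01" --pt "0 0 -0.03" --pt "0 0 -0.06" --pt "0 0 -0.1" --pt "0 0 -0.14" --pt "0 0 -0.18" --pt "0 0.03 -0.2" --pt "0 0.06 -0.2" --spin '[0,0,0,0,0,0,0,0]'

```text
time: 34.8
tcp_pos: [0.5459, 0.0883, 0.319]
eef_rot: [-1.975, 1.666, -0.566]
ft_force: [0.2, 0.2, -0.3]
opening: 0.501
```

```bash
python3 -c "
from h import *
st();a=imaging.read_camera('side');b=imaging.read_camera('top');w=imaging.read_camera('wrist')
for pic,f,n in ((a,False,'side'),(b,False,'top'),(w,True,'wrist')):
  for t,z in (('jar_grip',.1825),('jar_foot',.0835),('seat',.0835),('timer',0),('spray_bottle',0),('cup_test_b',0)):
    for q in models.place_of(pic,t)[:1]: print(n,t,np.round(q['pixel'],1),round(q['p'],2),atz(pic,q['pixel'],z,f).round(4))
save(w,'w24');save(a,'s24');cv2.imwrite('pics/s24z.png',cv2.resize(a['pixels'][150:250,180:280],None,fx=7,fy=6,interpolation=cv2.INTER_CUBIC)[:,:,::-1])
cv2.imwrite('pics/t24z.png',cv2.resize(b['pixels'][40:230,230:380],None,fx=4,fy=3,interpolation=cv2.INTER_CUBIC)[:,:,::-1])
r=[ray(p,models.place_of(p,'lip')[0]['pixel']) for p in (a,b) if models.place_of(p,'lip')]
if len(r)==2:
  q=wm(tri(r));print('lip',q,np.pi-np.arctan2(q[2]-100,q[0]-80)+.023)
"
```

```text
t 34.8 q [ 0.016 -0.537  2.155  0.121  0.878  1.371] p [0.5459 0.0883 0.319 ] F [ 0.2  0.2 -0.3] tilt 0.655 az 0.169
[[ 0.168 -0.782  0.6  ]
 [-0.986 -0.134  0.103]
 [ 0.    -0.609 -0.793]]
side jar_grip [222.5 194.2] 0.69 [0.7086 0.1172 0.1825]
side jar_foot [228.3 227.1] 0.74 [0.7051 0.1141 0.0835]
side seat [227.9 228.9] 0.6 [0.7094 0.1169 0.0835]
side timer [414.  278.6] 0.98 [ 0.5311  0.472  -0.    ]
side spray_bottle [334.4 311.8] 0.71 [0.6979 0.3787 0.    ]
top jar_grip [309.4 164.4] 0.78 [0.7097 0.1193 0.1825]
top jar_foot [310.3 174.4] 0.75 [0.709  0.1094 0.0835]
top seat [308.1 175.8] 0.79 [0.7058 0.1146 0.0835]
top timer [161.8 250.8] 0.59 [0.5436 0.4655 0.    ]
top cup_test_b [378.6 296.5] 0.62 [ 0.4247 -0.0547  0.    ]
wrist jar_grip [280.8 127.8] 0.61 [0.7054 0.117  0.1825]
wrist jar_foot [285.2 170.7] 0.58 [0.704  0.1113 0.0835]
wrist seat [281.4 222.2] 0.72 [0.6327 0.1043 0.0835]
wrist timer [ 69.9 250. ] 0.74 [0.5437 0.4594 0.    ]
wrist spray_bottle [132.  174.2] 0.58 [0.6987 0.3792 0.    ]
wrist cup_test_b [371.  385.7] 0.73 [ 0.4338 -0.0605  0.    ]
lip [138.36656613   4.79099518 310.00030164] 1.8648897159120057
```

View pics/w24.png

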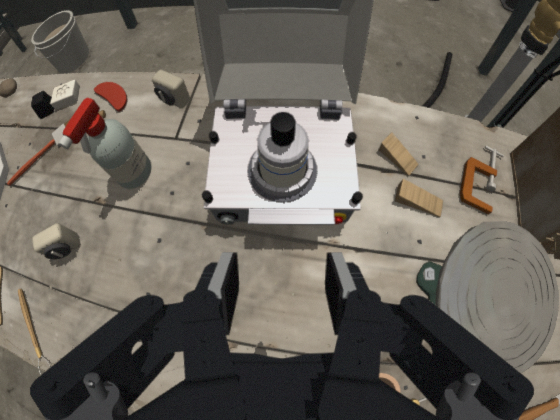

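View pics/s24z.png

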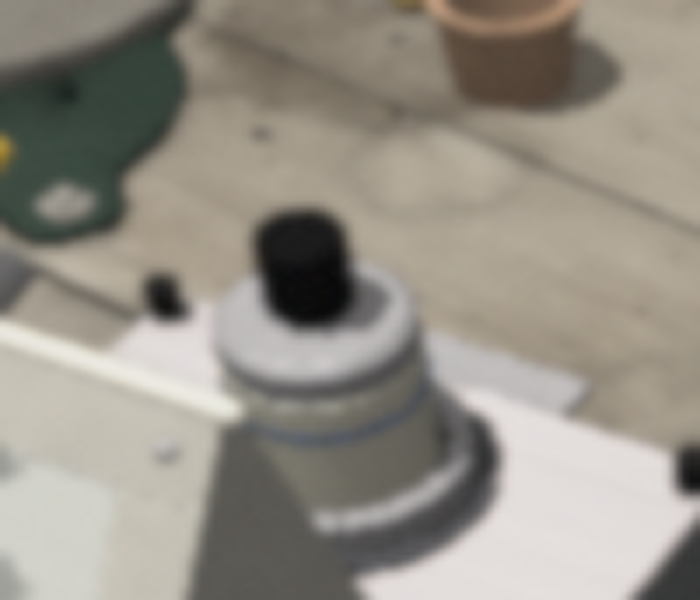

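View pics/t24z.png

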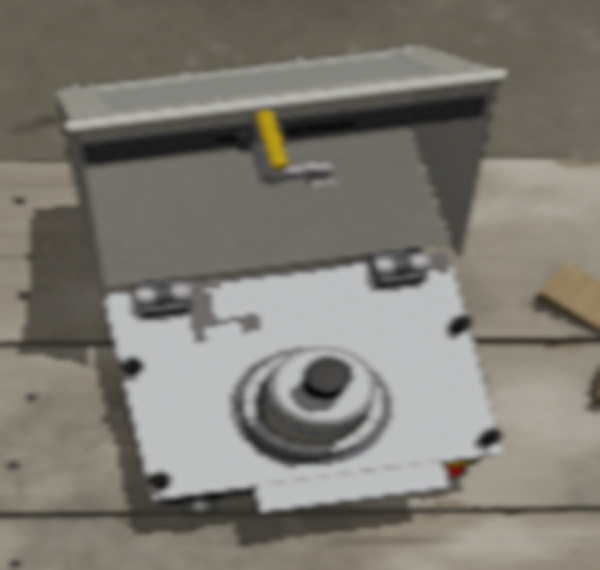

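```bash
python3 -c "
from h import *
p=imaging.read_camera('side');b=imaging.read_camera('top')
for h in (.077,.112,.112): pass
for n,z in (('lid',.0835+.077),('griptop',.0835+.112),('rim',.099)):
    c=proj(p,(.7068,.1155,z));print(n,((c[0]-180)*7,(c[1]-150)*6)); c=proj(b,(.7068,.1155,z));print('top',(c[0]-230)*4,(c[1]-40)*3)
"
```

```text
lid (np.float64(306.98600898535676), np.float64(309.2702303583806))
top 321.5706027530123 384.0566701775104
griptop (np.float64(291.5559699654449), np.float64(229.89352476836393))
top 326.97008232168037 373.0234974684568
rim (np.float64(331.8286645092692), np.float64(437.0682321036188))
top 312.85042270087024 401.87528609146193
```

```bash
python3 -c "
from h import *
print(robot.finish_job());print(readout.state()['time'])"
```

```text
the job is handed in; nothing more can be done
None
the job is handed in; nothing more can be done
```

The job is handed in: the guard is open, and the jar stands released in the seat with the gripper clear of everything. It took about 35 of the 72 s, and no verdict was reported.

**How it was done**
- **Slanting the fingers:** The move commands can't tilt the tool, and upright fingers couldn't reach behind the rim. I tilted them about 40° by pushing against the reach limit high above the bench.
- **Finding the peg:** It stood about 12 mm left of the zone's middle. My first two passes stopped short of it or slid across its front. The third was deep enough and met it at about 3 N.
- **Opening the guard:** I held the catch aside at about 4–5 N, lifted the guard free, left the peg, and swung the guard up until it fell open. The highest force I read while touching the guard or catch was about 9 N, against the rim on the second pass.
- **Placing the jar:** I carried it by its lid grip and lowered it in small steps. I felt the seat floor at the expected height, pressed down with about 11 N, and released.

**Last checks**
- **Guard:** it measured about 1.86 rad open.
- **Jar position:** seen from above, its lid and grip sat within about 1–2 mm of where a centred, upright jar would be. The trained networks' estimates of the foot were looser, up to about 6 mm off between cameras, so I relied on the picture and the felt floor.
- **Jar tilt:** while carried it hung about 0.03–0.05 rad off upright. It looked upright after release.
- **Timer, spray bottle and cup:** they appear where they started; the estimates differ only by camera noise of up to about 10 mm.
- **Contact:** the wrist force was near zero.

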